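# Read the water-test vials, each through its own colour filter

### The arm

A 7-joint arm with a two-finger parallel gripper is mounted at the origin on the work surface. World frame = base frame: x ahead of the robot, y to its left, z up, the work surface at z = 0. Lengths are in m, angles in rad, forces in N, time in s.
With the tool pointing down it reaches from about 0.4 to 0.85 m from the base axis. Payload 4.5 kg.
Tool frame: the origin (TCP) lies on the centre line of the jaws, within the pads' length; the fingertips stand 14 mm ahead of it and the grasp point (between the pads) lies 5 mm behind it (nose_length is the distance from the TCP to the fingertips, in m); x points along the fingers, y is the direction in which the jaws open and shut, and the axes are right-handed (so a half turn about x gives the same grasp; the last joint's range is limited). The gripper opens to 88 mm and grips with 3 to 60 N. Pads are 18 mm wide; open, the fingers measure 123 mm over their backs; the gripper's body (75 mm by 187 mm) begins 45 mm behind the grasp point.
Start: joints at [-1.068, 0.689, -0.195, 1.565, 0.157, 0.902, -0.215], TCP at [0.282, 0.558, 0.219] pointing down, gripper open.
Joint ranges: [-3.01, 3.01], [-0.46, 2.08], [-1.47, 1.51], [0.13, 2.56], [-1, 4.14], [0.04, 2.09], [-2.66, 2.66]. Speed limits (rad/s): [2.57, 2.57, 3.14, 3.14, 3.14, 3.14, 3.14].

### API

Orientations are given as a unit quaternion [x, y, z, w].
In Python, from plant import get_state, snapshot, camera_params, finish_job, boxes_of, silhouettes, spot_point, nose_length gives the robot as it stands.
- The arm moves only by the tool apply_moves, never from a script. Its arguments are lists of equal length, an entry for each row: "delta_pos": the shift along the tool's x, y, z in cm, a list of three; "yaw": the turn about the tool's x in rad; "gripper": the opening in per cent of the stroke, from 0 (shut) to 100 (fully open). A call has 1 to 10 rows; each row is the pose to reach, as a shift and turn from the pose measured when the call began, along the tool's axes at that moment; what a row does not reach only later rows make up. A row lasts 1/12 s, in which the tool goes at most 41.7 mm and 7.16 degrees, less where a joint would pass 70% of its speed; a pose out of reach is approached as far as the arm can. A call with a gripper value outside its range is refused whole. The fingers move at their own pace and stop on an object; "force" is the grip in N (left out, the last holds). Time passes only in rows, so rows that repeat a pose let the fingers close. It gives the time, the measured TCP pose, the force and the opening at its end, in the units of the state.
- get_state(): the state, without advancing time (a new reading comes with each control period).
- snapshot(name): name is "side" or "top" or "wrist"; returns the picture (384x512x3 uint8, red, green, blue); there is no depth.
- camera_params(name): a dict with "fovy" (degrees; the focal length in pixels is half the picture's height over the tangent of half this angle, whatever the lens; pixels are square), "cx", "cy" (the principal point, pixels), "position" and "orientation" of the camera in the world. Camera axes: x right, y down, z forward; pixel columns grow to the right and rows downward; lengths in m; the calibration is good to about 2 mm. A picture is of the moment at which its call begins: read the wrist's pose just before it. camera_params takes no time and is no camera call; for the wrist camera it gives the pose at the moment of the call.
- finish_job(): hands the job in, once; it reports no verdict.
Trained networks look in the newest picture that a camera, given by its name, has taken for a name from the list of things; names that differ only in an ending like _2 or _b are one class to them, and where a whole thing is asked for, a point or a joint stands for the part that bears it (a point fixed in the world has none). Each returns a list of dicts, best first, with "score" (0 to 1); they miss things now and then, are a little off and sometimes report something else, mostly with a low value. They report only what shows in the picture. A call takes as long as a camera call. They do not tell look-alikes from the thing itself.
- boxes_of(thing, camera): "bbox" ([left, top, width, height] in pixels, round what is visible of it).
- silhouettes(thing, camera): "mask" (384x512 bool, what is visible of it) and "bbox" ([left, top, width, height] in pixels, round what is visible of it).
- spot_point(thing, camera): "pixel" ([column, row] in pixels: a listed point, or the origin of a listed thing).
The state is a dict: "clock": time; "q": joint angles; "qd": joint speeds; "joint_torque": joint torques, N m; "tool_pos": TCP position; "eef_rot": TCP orientation; "contact_force": force on the tool from outside, world axes, zero at the start; "moment": the same for the moment, N m; "opening": opening from 0.0 (shut) to 1.0 (fully open).
Only numpy, scipy, OpenCV 4.12 (cv2) and the standard library are available. Lean on these libraries where they do the work, as an engineer would, in place of code of your own. Each camera call takes 0.05 s, during which the arm holds its last target.

### The job

Take the colorimeter readings of all the sample vials on the worksheet, one after another in the order blue, green, yellow, red (not all four are there): for each, click the filter dial round to the dot of its cap's colour, stand the vial fully down in the sample well with its white line facing the white wedge on the deck in front of the well, let go, draw the hand at least 10 cm clear of the vial and the dial and wait about four seconds while it reads, then stand it upright on the blue mat. When all have been read, click the dial back to the black dot to park it; leave the cup, measuring cylinder and test-tube rack where they are.

Things in the scene. Friction and masses are not known exactly. Their poses are not given: they have to be found in the camera images.
- colorimeter: bench colorimeter, fixed: light grey case 180 (its x, front to back) x 240 (its y) x 72 mm high with a flat dark grey deck at its top. Origin at the centre of its underside, x towards its back (away from the operator), y to the left, z up. On the deck: at the right the round sample well, at the left the black filter dial, behind the well a flat display, at the left front three flat keys that are not needed
- sample_well (a point): centre of the floor of the sample well, a round recess of 34 mm diameter, 20 mm deep, straight sided with a 2 mm chamfer, ringed in white; axes as the colorimeter's. The floor lies 52 mm above the bench. The white index wedge is printed on the deck in front of the well, on its -x side, 24 to 44 mm from its centre, tip towards the well
- dial_grip (a point): on the axis of the filter dial, 27 mm above the deck: a black bar handle 42 mm long, 12 mm wide, 32 mm high (5 to 37 mm above the deck) on a round skirt of 48 mm diameter and 7 mm height; pinch the bar across its width. This frame turns with the dial: its x axis runs along the bar towards the end with the white pointer line, z up. Round the dial, 41 mm from its axis, seven coloured dots of 11 mm; the dial is 116 mm from the sample well
- filter_dial (a joint): angle of the filter dial in rad, growing clockwise as seen from above. A spring detent clicks every 0.5236 rad (30 degrees), seven positions: 0 black dot (parked, pointer to the colorimeter's +y), then clockwise 0.524 violet, 1.047 blue, 1.571 green (pointer to the colorimeter's +x), 2.094 yellow, 2.618 orange, 3.142 red. Stops lie 0.12 rad beyond both ends. It takes about 0.1 N m to leave a detent, and the dial settles by itself into the nearest one when let go
- mat: blue rubber bench mat for vials that have been read, 220 (x) x 160 (y) mm, about 1 mm thin, fixed; vials on it stand at bench height (z = 0); origin at its centre
- worksheet: sheet of white paper with grey lines, 210 x 200 mm, flat on the bench (vials on it stand at z = 0), on which the vials wait; origin at its centre. It lies on one side of the colorimeter and the blue mat on the other, either way round
- cup: bystander: pale plastic cup, 72 mm across, 85 mm high, loose; leave it alone
- cylinder: bystander: pale measuring cylinder, 150 mm high, 25 mm across on a 60 mm foot, loose; leave it alone
- tube_rack: bystander: white test-tube rack, 62 x 200 x 78 mm, with three tubes to 111 mm, loose; leave it alone
- vial_blue: sample vial with blue cap (may be absent): upright glass cylinder 28 mm across and 40 mm high with a thick, heavy foot, under a ribbed cap 26 mm across, which spans 40 to 58 mm above the underside; about 55 g, centre of mass 14 mm up. Origin at the centre of its underside, z up, x towards its white line
- vial_blue_line (a point): point of the white line on the side of the blue-capped vial, 14 mm from its axis and 30 mm above its underside. The line runs from the middle of the top of the cap to its edge and down the side of cap and glass
- vial_green: sample vial with green cap (may be absent): upright glass cylinder 28 mm across and 40 mm high with a thick, heavy foot, under a ribbed cap 26 mm across, which spans 40 to 58 mm above the underside; about 55 g, centre of mass 14 mm up. Origin at the centre of its underside, z up, x towards its white line
- vial_green_line (a point): point of the white line on the side of the green-capped vial, 14 mm from its axis and 30 mm above its underside. The line runs from the middle of the top of the cap to its edge and down the side of cap and glass
- vial_yellow: sample vial with yellow cap (may be absent): upright glass cylinder 28 mm across and 40 mm high with a thick, heavy foot, under a ribbed cap 26 mm across, which spans 40 to 58 mm above the underside; about 55 g, centre of mass 14 mm up. Origin at the centre of its underside, z up, x towards its white line
- vial_yellow_line (a point): point of the white line on the side of the yellow-capped vial, 14 mm from its axis and 30 mm above its underside. The line runs from the middle of the top of the cap to its edge and down the side of cap and glass
- vial_red: sample vial with red cap (may be absent): upright glass cylinder 28 mm across and 40 mm high with a thick, heavy foot, under a ribbed cap 26 mm across, which spans 40 to 58 mm above the underside; about 55 g, centre of mass 14 mm up. Origin at the centre of its underside, z up, x towards its white line
- vial_red_line (a point): point of the white line on the side of the red-capped vial, 14 mm from its axis and 30 mm above its underside. The line runs from the middle of the top of the cap to its edge and down the side of cap and glass
There are look-alikes about, which are no part of the job. What is shaped like the vial_yellow but brown is not meant.

How it is judged:
On the way, in this order (a step that is already met when the one before it is completed fails the run):
1. the vial with the blue cap stands in the sample well, its white line facing the index wedge within 15 degrees, the dial clicked to the blue dot, let go and the hand drawn clear for 3 s (horizontal distance between vial_blue and sample_well below 0.006 m and z of vial_blue in the frame of sample_well below 0.004 m and angle between vial_blue's own z axis and vertical below 0.15 rad and angle between the x axis of vial_blue and the x axis of colorimeter, either way round below 0.262 rad and x of vial_blue_line in the frame of sample_well below 0 m and x of vial_blue in the frame of dial_grip between -0.0775 and -0.0455 m and y of vial_blue in the frame of dial_grip between -0.1145 and -0.0825 m and contact force between the fingers and vial_blue below 0.3 N and distance between the grasp point and vial_blue above 0.14 m), for 3 s.
2. the vial with the green cap stands in the sample well, its white line facing the index wedge within 15 degrees, the dial clicked to the green dot, let go and the hand drawn clear for 3 s (horizontal distance between vial_green and sample_well below 0.006 m and z of vial_green in the frame of sample_well below 0.004 m and angle between vial_green's own z axis and vertical below 0.15 rad and angle between the x axis of vial_green and the x axis of colorimeter, either way round below 0.262 rad and x of vial_green_line in the frame of sample_well below 0 m and x of vial_green in the frame of dial_grip between -0.02 and 0.012 m and y of vial_green in the frame of dial_grip between -0.132 and -0.1 m and contact force between the fingers and vial_green below 0.3 N and distance between the grasp point and vial_green above 0.14 m), for 3 s.
3. the vial with the yellow cap stands in the sample well, its white line facing the index wedge within 15 degrees, the dial clicked to the yellow dot, let go and the hand drawn clear for 3 s (horizontal distance between vial_yellow and sample_well below 0.006 m and z of vial_yellow in the frame of sample_well below 0.004 m and angle between vial_yellow's own z axis and vertical below 0.15 rad and angle between the x axis of vial_yellow and the x axis of colorimeter, either way round below 0.262 rad and x of vial_yellow_line in the frame of sample_well below 0 m and x of vial_yellow in the frame of dial_grip between 0.0385 and 0.0705 m and y of vial_yellow in the frame of dial_grip between -0.1185 and -0.0865 m and contact force between the fingers and vial_yellow below 0.3 N and distance between the grasp point and vial_yellow above 0.14 m), for 3 s.
4. the vial with the red cap stands in the sample well, its white line facing the index wedge within 15 degrees, the dial clicked to the red dot, let go and the hand drawn clear for 3 s (horizontal distance between vial_red and sample_well below 0.006 m and z of vial_red in the frame of sample_well below 0.004 m and angle between vial_red's own z axis and vertical below 0.15 rad and angle between the x axis of vial_red and the x axis of colorimeter, either way round below 0.262 rad and x of vial_red_line in the frame of sample_well below 0 m and x of vial_red in the frame of dial_grip between 0.1 and 0.132 m and y of vial_red in the frame of dial_grip between -0.02 and 0.012 m and contact force between the fingers and vial_red below 0.3 N and distance between the grasp point and vial_red above 0.14 m), for 3 s.
At the end, for the whole second after the job is handed in: Every vial present stands upright (within 8 degrees) with its axis on the blue mat, let go and at rest; the filter dial rests on the black dot (within 7 degrees) (x of vial_blue in the frame of mat between -0.106 and 0.106 m and y of vial_blue in the frame of mat between -0.076 and 0.076 m and z of each of vial_blue, vial_green, vial_yellow, vial_red in the frame of mat below 0.01 m and angle between each of vial_blue, vial_green, vial_yellow, vial_red's own z axis and vertical below 0.15 rad and linear speed of each of vial_blue, vial_green, vial_yellow, vial_red below 0.02 m/s and x of vial_green in the frame of mat between -0.106 and 0.106 m and y of vial_green in the frame of mat between -0.076 and 0.076 m and x of vial_yellow in the frame of mat between -0.106 and 0.106 m and y of vial_yellow in the frame of mat between -0.076 and 0.076 m and x of vial_red in the frame of mat between -0.106 and 0.106 m and y of vial_red in the frame of mat between -0.076 and 0.076 m and value of joint filter_dial between -0.12 and 0.12 rad and contact force between the fingers and anything else below 0.3 N); the robot touches nothing.
It fails at once if the cup is pushed more than 3 cm or knocked over (distance of cup from where it was at the start of the episode above 0.03 m or angle between cup's own z axis and vertical above 0.4 rad).
It fails at once if the measuring cylinder is pushed more than 3 cm or knocked over (distance of cylinder from where it was at the start of the episode above 0.03 m or angle between cylinder's own z axis and vertical above 0.4 rad).
It fails at once if the test-tube rack is pushed more than 3 cm or knocked over (distance of tube_rack from where it was at the start of the episode above 0.03 m or angle between tube_rack's own z axis and vertical above 0.4 rad).
Of vial_blue, vial_green, vial_yellow, vial_red only 2 to 3 are there at a start; the rules pass over those that are not, and their reading is None.
At some moment in a run one of vial_blue, vial_green, vial_yellow, vial_red may be knocked a few centimetres aside while the robot is not near it.
It also fails if it takes over 210 s, if anything falls off the work surface, if the arm or the gripper's body presses on something with over 40 N, if the wrist force passes 120 N, or if a joint passes its speed limit or range.

## Working session

There is one attempt and no reset: what is moved stays moved. The work goes in short steps, Python scripts to look and compute and a tool call to move; the robot and the scene stay as the last step left them, time stands still between calls to the robot, and variables do not carry over. Pictures are saved under pics/ and viewed, and the job is handed in when it is done.

Besides the shell and the picture viewer there is one more tool, called after "Request:" as name([rows], argument=value, ...), one row to a line, values as JSON. apply_moves: Moves the arm, as the interface text tells. Its arguments: {"type":"object","properties":{"delta_pos":{"type":"array"},"yaw":{"type":"array"},"gripper":{"type":"array"},"force":{"type":"number"}},"required":["delta_pos","yaw","gripper"]}

```bash
ls; mkdir -p pics
python3 - <<'E'
from plant import *
import cv2
print(get_state()); print(nose_length if not callable(nose_length) else nose_length())
for c in ("side","top","wrist"):
    p=camera_params(c); print(c,p)
    im=snapshot(c); cv2.imwrite(f"pics/{c}0.png",im[:,:,::-1])
E
```

```text
pics
{'clock': 0.0, 'q': array([-1.06821454,  0.68996819, -0.19445116,  1.56634395,  0.15728842,
        0.90250168, -0.21511463]), 'qd': array([ 0.00132482, -0.00137824, -0.00148987,  0.00079661, -0.0004465 ,
        0.00040007, -0.00061802]), 'joint_torque': array([ 7.47137419e-04, -5.27556503e+01, -1.26670104e+00, -1.53431135e+01,
       -5.26228384e-02,  6.33468357e-03,  1.58432308e-04]), 'tool_pos': array([0.28214847, 0.55693874, 0.21831835]), 'eef_rot': array([ 0.16357886,  0.68786545, -0.16486324,  0.68767957]), 'contact_force': array([-0.2077364 , -0.86068414, -0.63986632]), 'moment': array([ 0.02267431,  0.0062059 , -0.04359076]), 'opening': 0.994960090308125}
0.014
side {'fovy': 53.59938203343313, 'cx': 253.41239721155745, 'cy': 194.19293235731325, 'position': array([0.50132964, 0.86181289, 0.79955751]), 'orientation': array([-0.03577753,  0.90897336, -0.41490875,  0.01838824])}
top {'fovy': 45.00808502890034, 'cx': 248.4716484600528, 'cy': 185.3279049459893, 'position': array([0.30931601, 0.04082014, 1.31331242]), 'orientation': array([-0.7014009 ,  0.70603647, -0.06990719,  0.06828073])}
wrist {'fovy': 67.03343179126205, 'cx': 259.74050266819916, 'cy': 191.7420934941398, 'position': array([0.21721592, 0.59035237, 0.38463323]), 'orientation': array([0.8432492 , 0.51796553, 0.07466906, 0.12274785])}
```

View pics/top0.png

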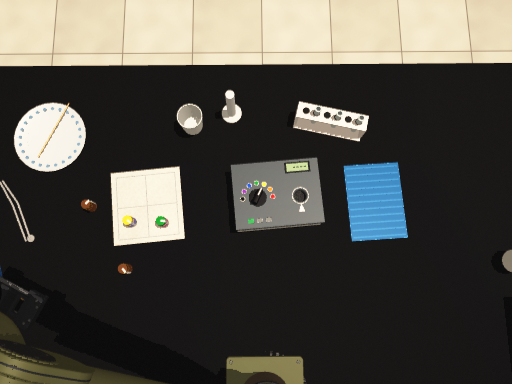

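View pics/side0.png

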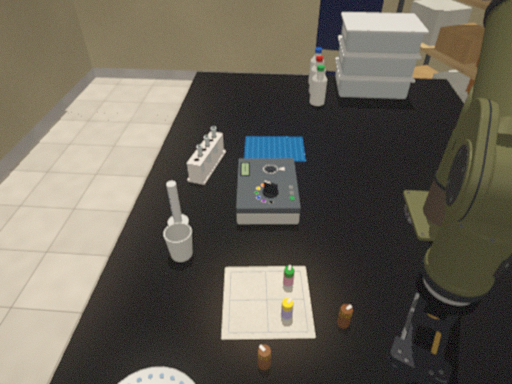

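View pics/wrist0.png

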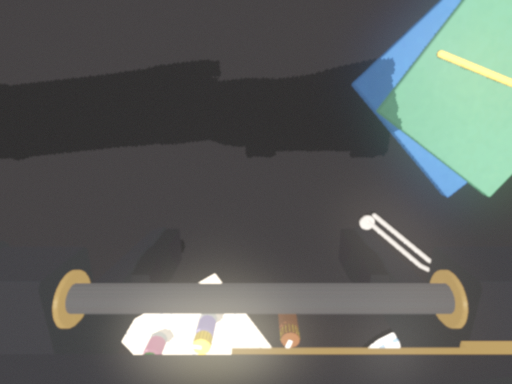

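The sheet carries a yellow-capped and a green-capped vial. In the top picture they are at about (128,221) and (161,222). Two brown look-alikes stand off the sheet at about (89,205) and (125,268). The colorimeter is in the middle with the well at about (300,196) and the dial at about (258,197). The mat is at about (376,202). Next I'll measure all of these.

```bash
cat > h.py <<'E'
import numpy as np, cv2
from scipy.spatial.transform import Rotation as R
from plant import *
def K(p):
    f=192/np.tan(np.radians(p["fovy"])/2); return f
def ray(p,px):
    f=K(p); d=np.array([(px[0]-p["cx"])/f,(px[1]-p["cy"])/f,1.0])
    return np.array(p["position"]),R.from_quat(p["orientation"]).as_matrix()@d
def at_z(p,px,z):
    o,d=ray(p,px); return o+d*(z-o[2])/d[2]
def proj(p,P):
    M=R.from_quat(p["orientation"]).as_matrix(); c=(np.atleast_2d(P)-p["position"])@M
    return c[:,:2]/c[:,2:]*K(p)+[p["cx"],p["cy"]]
def tri(obs):
    A=np.zeros((3,3));b=np.zeros(3)
    for p,px in obs:
        o,d=ray(p,px); d=d/np.linalg.norm(d); m=np.eye(3)-np.outer(d,d); A+=m;b+=m@o
    return np.linalg.solve(A,b)
def tool():
    s=get_state(); return s, R.from_quat(s["eef_rot"])
def tyaw(r=None):
    """world angle of jaw axis (tool y), deg"""
    if r is None: r=tool()[1]
    y=r.as_matrix()[:,1]; return np.degrees(np.arctan2(y[1],y[0]))
def goto(pos,jaw_deg=None,n=None):
    """print tool-frame delta cm and yaw to reach world TCP pos, jaw axis angle (mod 180 unless flipped)"""
    s,r=tool(); M=r.as_matrix()
    d=M.T@(np.array(pos)-s["tool_pos"])*100
    out=None
    if jaw_deg is not None:
        a=(jaw_deg-tyaw(r)+90)%180-90   # world ccw
        out=-np.radians(a) # tool x down: positive yaw = cw from above
        print("yaw",round(out,3),"or",round(out-np.sign(out)*np.pi,3),"q7",round(s["q"][6],2))
    print("delta cm",d.round(2),"dist",np.linalg.norm(d).round(2),"tool x",M[:,0].round(3))
    return d,out
E
python3 - <<'E'
from h import *
P={c:camera_params(c) for c in("side","top")}
for c in P: snapshot(c)
things="colorimeter sample_well dial_grip filter_dial mat worksheet cup cylinder tube_rack vial_blue vial_green vial_green_line vial_yellow vial_yellow_line vial_red".split()
z0=dict(sample_well=.052,dial_grip=.099)
for t in things:
    o={}
    for c in P:
        l=spot_point(t,c)
        o[c]=l
        print(t,c,[(np.round(x["pixel"],1).tolist(),round(x["score"],2)) for x in l[:4]], at_z(P[c],l[0]["pixel"],z0.get(t,0)).round(4) if l else None)
    if o["side"] and o["top"]: print("   tri",tri([(P[c],o[c][0]["pixel"]) for c in P]).round(4))
E
```

```text
colorimeter side [([265.1, 199.4], 0.88)] [ 0.5395 -0.0351  0.    ]
colorimeter top [([277.9, 195.2], 0.75)] [ 0.5402 -0.0476  0.    ]
   tri [ 0.5411 -0.0482 -0.0114]
sample_well side [([270.3, 175.8], 0.68), ([174.6, 220.8], 0.61)] [ 0.527  -0.0906  0.052 ]
sample_well top [([299.0, 193.3], 0.77)] [ 0.536  -0.1025  0.052 ]
   tri [ 0.5323 -0.1027  0.0439]
dial_grip side [([268.7, 183.4], 0.75), ([286.0, 280.9], 0.61)] [0.5283 0.0054 0.099 ]
dial_grip top [([256.2, 198.4], 0.54)] [0.5145 0.0169 0.099 ]
   tri [0.5208 0.0162 0.106 ]Traceback (most recent call last):
  File "<stdin>", line 9, in <module>
ValueError: it knows: colorimeter, cup, cylinder, dial_grip, mat, sample_well, tube_rack, vial_blue, vial_blue_line, vial_green, vial_green_line, vial_red, vial_red_line, vial_yellow, vial_yellow_line, worksheet
```

```bash
python3 - <<'E'
import cv2
a=cv2.imread("pics/top0.png")
cv2.imwrite("pics/top0c.png",cv2.resize(a[145:245,220:340],None,fx=6,fy=6,interpolation=cv2.INTER_CUBIC))
cv2.imwrite("pics/top0v.png",cv2.resize(a[190:250,100:190],None,fx=8,fy=8,interpolation=cv2.INTER_CUBIC))
E
python3 - <<'E'
from h import *
P={c:camera_params(c) for c in("side","top")}
things="mat worksheet cup cylinder tube_rack vial_blue vial_green vial_green_line vial_yellow vial_yellow_line vial_red".split()
z0=dict(vial_green_line=.03,vial_yellow_line=.03)
for t in things:
    o={}
    for c in P:
        l=spot_point(t,c)
        o[c]=l
        print(t,c,[(np.round(x["pixel"],1).tolist(),round(x["score"],2)) for x in l[:4]], at_z(P[c],l[0]["pixel"],z0.get(t,0)).round(4) if l else None)
    if o["side"] and o["top"]: print("   tri",tri([(P[c],o[c][0]["pixel"]) for c in P]).round(4))
print(get_state()["clock"])
E
```

```text
mat side [([272.4, 149.0], 0.68), ([285.5, 280.4], 0.39), ([268.5, 174.6], 0.35)] [ 0.5285 -0.3185  0.    ]
mat top [([379.5, 198.6], 0.94)] [ 0.5284 -0.3394  0.    ]
   tri [ 0.5302 -0.3442 -0.0171]
worksheet side [([267.8, 297.7], 0.72)] [0.5123 0.3249 0.    ]
worksheet top [([148.4, 201.1], 0.91)] [0.5254 0.3243 0.    ]
   tri [0.5186 0.3247 0.0022]
cup side [([179.5, 252.9], 0.73), ([265.6, 197.6], 0.2)] [0.7598 0.2018 0.    ]
cup top [([195.5, 121.4], 0.98), ([376.1, 199.6], 0.19)] [0.7643 0.1929 0.    ]
   tri [ 0.765   0.1939 -0.0088]
cylinder side [] None
cylinder top [([232.7, 113.1], 0.56)] [0.7895 0.0824 0.    ]
tube_rack side [([208.6, 166.2], 0.69), ([266.5, 297.3], 0.28)] [ 0.7474 -0.1949  0.    ]
tube_rack top [([326.6, 129.1], 0.9)] [ 0.738  -0.1956  0.    ]
   tri [ 0.7435 -0.1964 -0.0025]
vial_blue side [] None
vial_blue top [([164.8, 224.0], 0.73)] [0.4592 0.2754 0.    ]
vial_green side [([284.0, 283.4], 0.72)] [0.4737 0.2798 0.    ]
vial_green top [([162.6, 223.6], 0.61), ([129.6, 225.7], 0.23)] [0.4604 0.2817 0.    ]
   tri [ 0.4671  0.2808 -0.0006]
vial_green_line side [([291.3, 271.4], 0.6)] [0.4572 0.2641 0.03  ]
vial_green_line top [([165.1, 222.5], 0.51)] [0.46   0.2693 0.03  ]
   tri [0.4584 0.2684 0.0359]
vial_yellow side [([267.9, 363.5], 0.69), ([286.1, 317.5], 0.66), ([343.1, 322.7], 0.53)] [0.5037 0.4868 0.    ]
vial_yellow top [([132.4, 223.4], 0.7), ([125.8, 267.7], 0.67), ([378.2, 202.2], 0.56), ([91.2, 205.1], 0.51)] [0.4615 0.3675 0.    ]
   tri [ 0.4929  0.4086 -0.1716]
vial_yellow_line side [([254.8, 352.7], 0.83), ([347.9, 312.2], 0.78), ([287.0, 273.2], 0.71), ([288.6, 303.4], 0.52)] [0.532  0.4803 0.03  ]
vial_yellow_line top [([90.0, 202.0], 0.57), ([130.3, 269.9], 0.54), ([134.0, 225.1], 0.53)] [0.519  0.4812 0.03  ]
   tri [0.5257 0.481  0.0287]
vial_red side [([268.1, 175.9], 0.61)] [ 0.5362 -0.1557  0.    ]
vial_red top [] None
1.65
```

View pics/top0c.png

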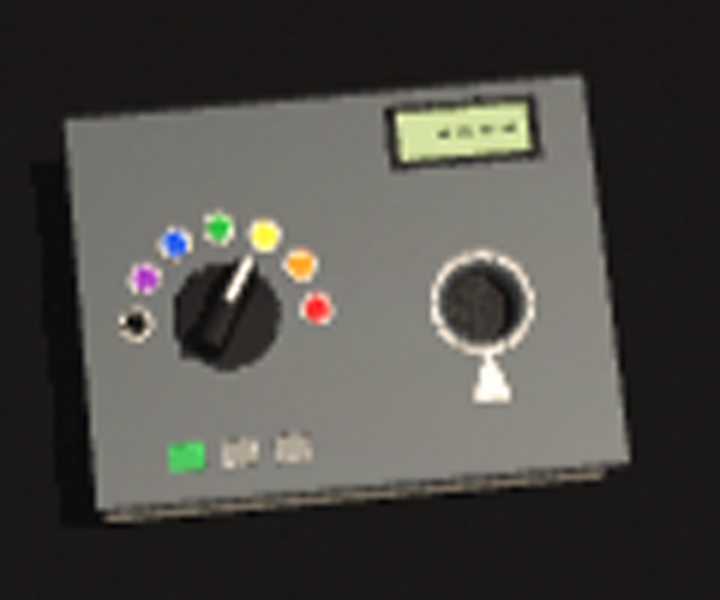

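View pics/top0v.png

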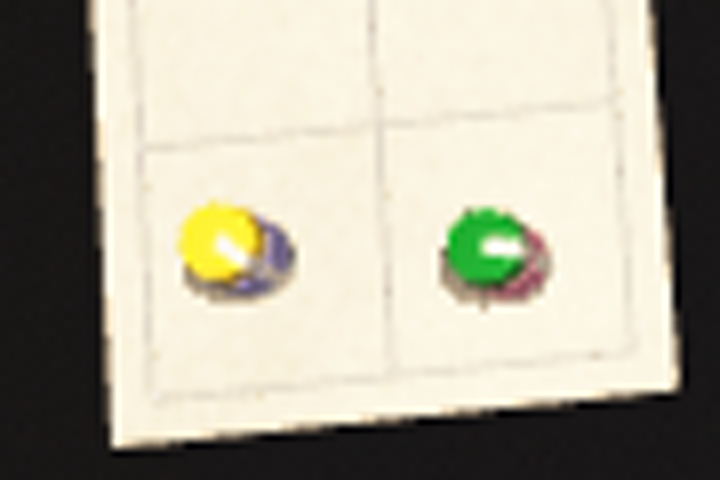

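The dial pointer is on the yellow dot now, so green is one click anticlockwise. Next I'll refine the colorimeter from its deck features and the vials from their caps.

```bash
cat > loc.py <<'E'
from h import *
from scipy.optimize import least_squares
def blobs(mask,lo=3,hi=10000):
    n,l,s,c=cv2.connectedComponentsWithStats(mask.astype(np.uint8))
    return [(s[i],c[i],l==i) for i in range(1,n) if lo<=s[i][4]<=hi]
def hsv(im): return cv2.cvtColor(im,cv2.COLOR_RGB2HSV)
E
python3 - <<'E'
from loc import *
p=camera_params("top"); im=snapshot("top"); h=hsv(im).astype(int)
cols={"violet":(135,155),"blue":(105,125),"green":(50,80),"yellow":(24,32),"orange":(12,22),"red":(0,6)}
x0,x1,y0,y1=236,278,178,215
ang={"violet":1,"blue":2,"green":3,"yellow":4,"orange":5,"red":6}
pts={}
for c,(a,b) in cols.items():
    m=np.zeros(h.shape[:2],bool)
    m[y0:y1,x0:x1]=((h[...,0]>=a)&(h[...,0]<=b)&(h[...,1]>110)&(h[...,2]>60))[y0:y1,x0:x1]
    w=m*h[...,1]; 
    bl=sorted(blobs(m),key=lambda q:-q[0][4])[:1]
    if bl: pts[c]=bl[0][1]; print(c,bl[0][1].round(2),bl[0][0][4])
# well ring: white pixels weighted
m=np.zeros(h.shape[:2],bool); m[183:205,288:314]=((h[...,2]>150)&(h[...,1]<60))[183:205,288:314]
ring=[q for q in blobs(m,5)]
for q in ring: print("white",q[0],q[1].round(2))
ys,xs=np.nonzero(m); sel=ys<204
(cx,cy),r=cv2.minEnclosingCircle(np.stack([xs[ys<203],ys[ys<203]],1).astype(np.float32)); print(cx,cy,r)
D={c:at_z(p,pts[c],.072)[:2] for c in pts}
for c in D: print(c,D[c].round(4))
def res(v):
    x,y,t=v; out=[]
    for c in D:
        a=np.pi/2-ang[c]*np.pi/6+t
        out+=list(D[c]-[x+.041*np.cos(a),y+.041*np.sin(a)])
    return out
s=least_squares(res,[.52,.016,0]); print(s.x, np.degrees(s.x[2]), np.abs(s.fun).max())
x,y,t=s.x
c,sn=np.cos(t),np.sin(t)
print("well pred",x+c*-.004-sn*-.116,y+sn*-.004+c*-.116)
print("ring",at_z(p,(cx,cy),.072))
for z in(.072,): print("px of predicted",proj(p,[[x+c*-.004-sn*-.116,y+sn*-.004+c*-.116,z]]))
# corners of deck
pts=np.array([[66,119],[583,76],[630,461],[99,510]])/6.+[220,145]
W=np.array([at_z(p,q,.072)[:2] for q in pts]); print(W.round(4)); 
print([round(float(np.linalg.norm(W[i]-W[(i+1)%4])),4) for i in range(4)], W.mean(0), np.degrees(np.arctan2(*(W[0]-W[1])[::-1]))-90,np.degrees(np.arctan2(*(W[3]-W[2])[::-1]))-90)
E
```

```text
violet [243.88 191.12] 8
blue [248.45 185.18] 11
green [256.  182.5] 8
yellow [263.73 183.82] 11
orange [269.71 188.5 ] 14
red [272.31 196.08] 13
white [292 186  17  19  81] [300.02 194.58]
299.7799987792969 194.77999877929688 8.909467697143555
violet [0.5394 0.0497]
blue [0.5558 0.0372]
green [0.5632 0.0165]
yellow [ 0.5594 -0.0046]
orange [ 0.5462 -0.0208]
red [ 0.5252 -0.0275]
[0.52221527 0.01303392 0.08623119] 4.940683016164824 0.0006408049224417081
well pred 0.5282205533831973 -0.10287956314516536
ring [ 0.52832356 -0.1022743   0.072     ]
px of predicted [[300.00350694 194.8158803 ]]
[[ 0.6133  0.0849]
 [ 0.6322 -0.1533]
 [ 0.454  -0.168 ]
 [ 0.4336  0.07  ]]
[0.2389, 0.1787, 0.2389, 0.1803] [ 0.53327241 -0.04161146] 4.528869777564097 4.8993986296887755
```

Run:
```python
from loc import *
s,r=tool(); print(tyaw(r), r.as_matrix().round(3))
goto([.5222,.0130,.17],65)
p=camera_params("wrist"); print(proj(p,[s["tool_pos"],s["tool_pos"]-[0,0,.1]]))
a=cv2.imread("pics/side0.png")
cv2.imwrite("pics/side0v.png",cv2.resize(a[255:345,215:320],None,fx=6,fy=6,interpolation=cv2.INTER_CUBIC))
```

```text
63.14406760891559 [[ 0.     0.452  0.892]
 [ 0.     0.892 -0.452]
 [-1.     0.    -0.   ]]
yaw -0.032 or 3.109 q7 -0.22
delta cm [  4.91 -37.75  46.  ] dist 59.71 tool x [ 0.  0. -1.]
[[259.49921957 228.25311089]
 [259.53363633 185.71605621]]
```

View pics/side0v.png

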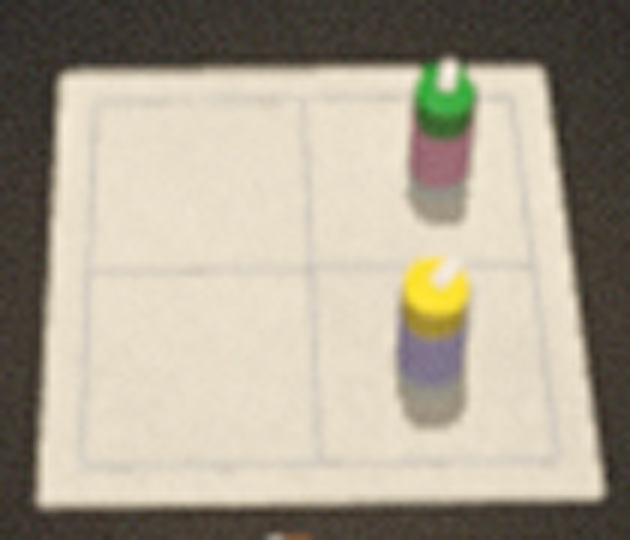

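Request:
apply_moves([
  [0,-37.8,46],
  [0,-37.8,46],
  [0,-37.8,46],
  [0,-37.8,46],
  [0,-37.8,46],
  [0,-37.8,46],
  [0,-37.8,46],
  [0,-37.8,46],
  [0,-37.8,46],
  [0,-37.8,46],
], yaw=[-0.03,-0.03,-0.03,-0.03,-0.03,-0.03,-0.03,-0.03,-0.03,-0.03], gripper=[40,40,40,40,40,40,40,40,40,40])

```text
clock: 2.53
tool_pos: [0.4507, 0.1744, 0.2194]
eef_rot: [0.154, 0.69, -0.154, 0.69]
contact_force: [0.4, -0.1, -0.4]
opening: 0.402
```

Run:
```python
from loc import *
s,r=tool(); print(s["q"].round(2),s["tool_pos"].round(4),tyaw(r))
goto([.5222,.0130,.17],65)
```

```text
[-0.29  0.51 -0.26  1.98  0.2   0.67  0.45] [0.4507 0.1744 0.2194] 64.87660770161399
yaw -0.002 or 3.139 q7 0.45
delta cm [  4.94 -11.58  13.32] dist 18.33 tool x [ 0.001  0.    -1.   ]
```

Request:
apply_moves([
  [1,-11.6,13.3],
  [2,-11.6,13.3],
  [3,-11.6,13.3],
  [4.9,-11.6,13.3],
  [4.9,-11.6,13.3],
  [4.9,-11.6,13.3],
  [4.9,-11.6,13.3],
  [4.9,-11.6,13.3],
], yaw=[0,0,0,0,0,0,0,0], gripper=[40,40,40,40,40,40,40,40])

```text
clock: 3.2
tool_pos: [0.5219, 0.0144, 0.1708]
eef_rot: [0.154, 0.69, -0.153, 0.691]
contact_force: [-0.1, -0.5, -0.3]
opening: 0.399
```

Run:
```python
from loc import *
s,r=tool(); print(s["tool_pos"].round(4),tyaw(r))
p=camera_params("wrist"); im=snapshot("wrist"); cv2.imwrite("pics/w1.png",im[:,:,::-1])
print(p["position"])
print(spot_point("dial_grip","wrist"),spot_point("sample_well","wrist"))
goto([.5222,.0130,.098],65)
print(proj(p,[[.5222,.0130,.099],[.5222,.0130,.109],[.5282,-.1026,.072],s["tool_pos"]]))
```

```text
[0.5219 0.0144 0.1708] 64.95917164973636
[0.45561806 0.0451393  0.33700368]
[{'pixel': [261.5, 198.7], 'score': 0.89}] [{'pixel': [164.3, 231.2], 'score': 0.7}]
yaw 0.001 or -3.141 q7 0.76
delta cm [ 7.32 -0.17  0.09] dist 7.32 tool x [ 0.002  0.001 -1.   ]
[[258.05527429 195.39819181]
 [258.01599191 198.98736715]
 [156.22406155 239.3688203 ]
 [259.51151914 228.33648077]]
```

View pics/w1.png

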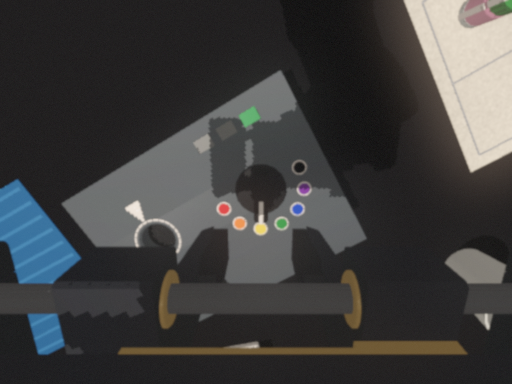

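```bash
cat > dial.py <<'E'
from loc import *
def fit_dots(p,px):
    D={k:at_z(p,v,.072)[:2] for k,v in px.items()}
    def res(v):
        x,y,t=v; out=[]
        for k in D:
            a=np.pi/2-k*np.pi/6+t; out+=list(D[k]-[x+.041*np.cos(a),y+.041*np.sin(a)])
        return out
    s=least_squares(res,[.52,.016,0.08]); return s.x,np.abs(s.fun).max()
E
python3 - <<'E'
from dial import *
p=camera_params("wrist")
im=snapshot("wrist");h=hsv(im).astype(int)
app={6:(224,209),5:(240,223),4:(261,229),3:(282,223),2:(298,209),1:(304,188)}
px={}
for k,(u,v) in app.items():
    m=np.zeros(h.shape[:2]); s=(slice(v-8,v+9),slice(u-8,u+9)); m[s]=(h[...,1]>110)[s]&(h[...,2]>70)[s]
    b=sorted(blobs(m,3),key=lambda q:-q[0][4])[0]; px[k]=b[1]
print(px)
x,e=fit_dots(p,px); print(x,np.degrees(x[2]),e)
px2=(158.5,238.0); print("well",at_z(p,px2,.072))
c,s=np.cos(x[2]),np.sin(x[2]); print("wellpred",x[0]+c*-.004+s*.116,x[1]+s*-.004-c*.116)
E
```

```text
{6: array([223.15068493, 208.20547945]), 5: array([238.73972603, 222.95890411]), 4: array([259.85245902, 228.3442623 ]), 3: array([280.70212766, 223.06382979]), 2: array([296.75    , 208.671875]), 1: array([303.18032787, 188.37704918])}
[0.52443716 0.01441645 0.08173467] 4.683051642247055 0.0003314736318427852
well [ 0.52832287 -0.09959784  0.072     ]
wellpred 0.5299211791328161 -0.1015228658373871
```

Request:
apply_moves([
  [2.5,-0.0,0.2],
  [5,0.0,0.2],
  [6.5,0.0,0.2],
  [7.4,0.0,0.2],
  [7.4,0.0,0.2],
  [7.4,0.0,0.2],
  [7.4,0,0.2],
  [7.4,0,0.2],
  [7.4,0,0.2],
  [7.4,0,0.2],
], yaw=[0,0,0,0,0,0,0,0,0,0], gripper=[40,40,40,40,40,5,5,5,5,5], force=30)

```text
clock: 4.23
tool_pos: [0.5243, 0.0138, 0.0978]
eef_rot: [0.154, 0.689, -0.152, 0.691]
contact_force: [-0.5, -0.3, 0.7]
opening: 0.061
```

Run:
```python
from loc import *
s,r=tool(); print(s["tool_pos"].round(4),tyaw(r),s["q"].round(2),s["opening"],s["contact_force"].round(1),s["moment"].round(2))
```

```text
[0.5243 0.0138 0.0978] 65.01855257004202 [ 0.    0.75 -0.19  1.98  0.31  0.44  0.71] 0.060839464361596846 [-0.5 -0.3  0.7] [ 0.1   0.03 -0.01]
```

Run:
```python
from loc import *
for c in("wrist","top","side"):
    im=snapshot(c); cv2.imwrite(f"pics/{c}2.png",im[:,:,::-1])
a=cv2.imread("pics/side2.png"); cv2.imwrite("pics/side2c.png",cv2.resize(a[110:240,210:330],None,fx=5,fy=5,interpolation=cv2.INTER_CUBIC))
```

```text
(no output)
```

View pics/wrist2.png

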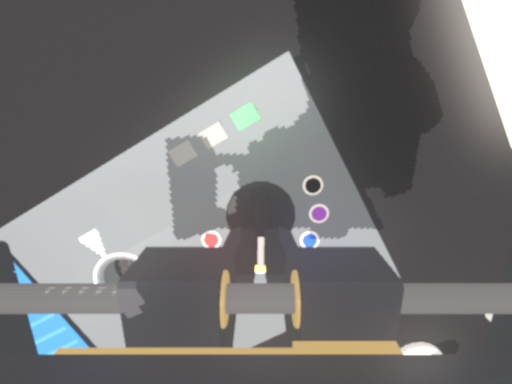

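View pics/side2c.png

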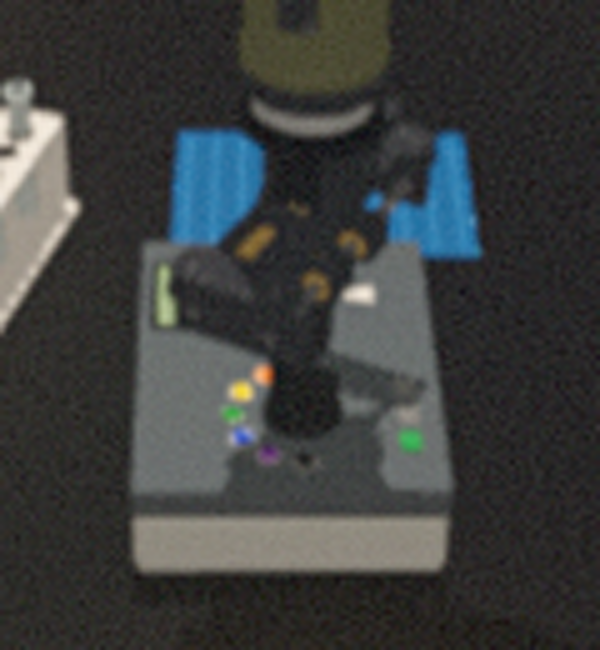

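Request:
apply_moves([
  [0,0,0],
  [0,0,0],
  [0,0,0],
], yaw=[0,0,0], gripper=[0,0,0])

```text
clock: 4.63
tool_pos: [0.524, 0.0137, 0.0974]
eef_rot: [0.153, 0.69, -0.152, 0.691]
contact_force: [-0.5, 0.5, 0.1]
opening: 0.004
```

Run:
```python
from loc import *
s,r=tool(); print(s["tool_pos"],s["q"].round(3))
for c in("side","top"):
    p=camera_params(c); print(c,proj(p,[s["tool_pos"],s["tool_pos"]-[0,0,.014],[.5233,.0137,.109],[.5233,.0137,.072]]).round(1).tolist())
    im=snapshot(c); cv2.imwrite(f"pics/{c}3.png",im[:,:,::-1])
a=cv2.imread("pics/side3.png"); cv2.imwrite("pics/side3c.png",cv2.resize(a[110:240,210:330],None,fx=5,fy=5,interpolation=cv2.INTER_CUBIC))
a=cv2.imread("pics/top3.png"); cv2.imwrite("pics/top3c.png",cv2.resize(a[140:250,200:330],None,fx=5,fy=5,interpolation=cv2.INTER_CUBIC))
im=snapshot("wrist"); cv2.imwrite("pics/wrist3.png",np.clip(im[:,:,::-1].astype(float)*2.2,0,255))
```

```text
[0.52404074 0.01372401 0.09737702] [ 0.004  0.752 -0.194  1.976  0.313  0.44   0.712]
side [[270.0, 185.7], [269.9, 189.4], [270.4, 182.6], [270.1, 192.4]]
top [[257.3, 195.0], [257.2, 195.9], [257.4, 194.5], [257.2, 196.9]][ WARN:0@3.427] global loadsave.cpp:1063 imwrite_ Unsupported depth image for selected encoder is fallbacked to CV_8U.
```

View pics/side3c.png

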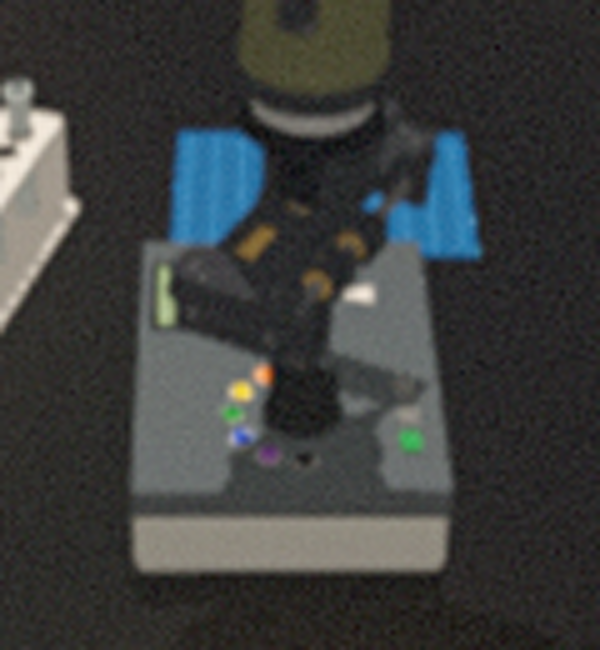

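View pics/top3c.png

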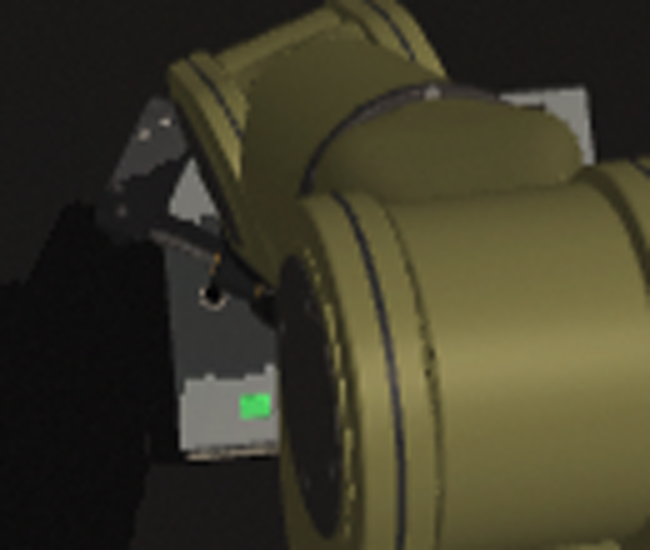

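View pics/wrist3.png

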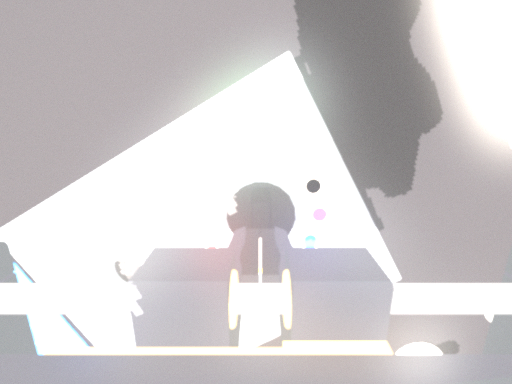

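Run:
```python
import cv2,numpy as np
o=[]
for f,g in(("w1",3),("wrist2",3)):
    a=cv2.imread(f"pics/{f}.png")[150:300,180:340].astype(float)/255
    o.append(np.clip((a**0.5)*255,0,255).astype(np.uint8))
cv2.imwrite("pics/cmp.png",cv2.resize(np.hstack(o),None,fx=2.4,fy=2.4,interpolation=cv2.INTER_CUBIC))
from plant import *
im=snapshot("wrist")[150:300,180:340,::-1]/255.
cv2.imwrite("pics/cmp2.png",cv2.resize((im**.5*255).astype(np.uint8),None,fx=4,fy=4,interpolation=cv2.INTER_CUBIC))
```

```text
(no output)
```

View pics/cmp.png

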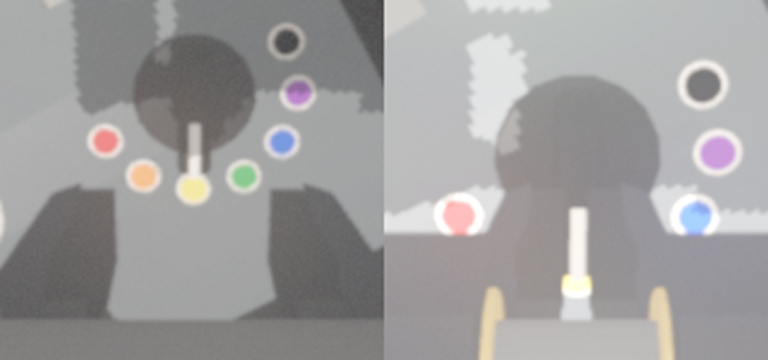

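View pics/cmp2.png

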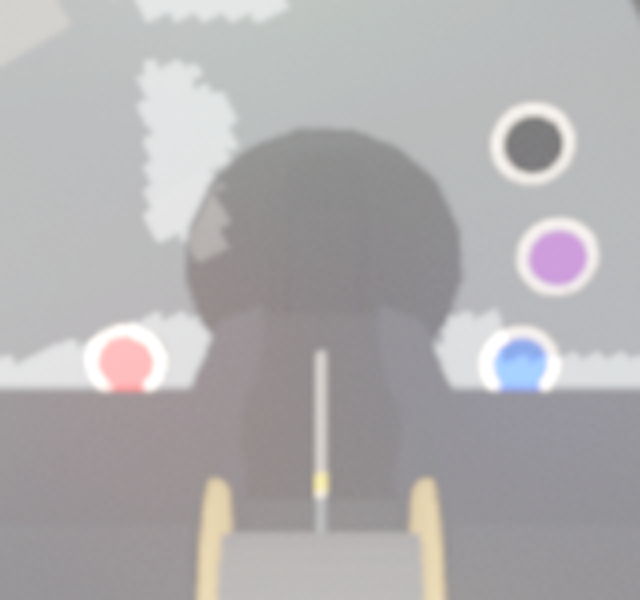

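Run:
```python
from loc import *
s,r=tool(); M=r.as_matrix(); p=camera_params("wrist")
for ahead in(.014,0,-.005,-.014):
    for w in(-.009,.009):
        P=[s["tool_pos"]+M@np.array([ahead,y,w]) for y in(-.012,0,.012)]
        print(ahead,w,proj(p,P).round(0).tolist())
# dial bar top corners at pos
D=np.array([.5238,.0140]);a=np.radians(-25.3);u=np.array([np.cos(a),np.sin(a)]);v=np.array([-u[1],u[0]])
for z in(.109,.077):
  print(z,proj(p,[[*(D+u*l+v*w),z] for l in(-.021,0,.021) for w in(-.006,.006)]).round(0).tolist())
print(s["contact_force"])
```

```text
0.014 -0.009 [[241.0, 207.0], [260.0, 207.0], [278.0, 207.0]]
0.014 0.009 [[242.0, 232.0], [260.0, 232.0], [277.0, 232.0]]
0 -0.009 [[240.0, 215.0], [260.0, 215.0], [279.0, 215.0]]
0 0.009 [[240.0, 241.0], [260.0, 241.0], [279.0, 241.0]]
-0.005 -0.009 [[239.0, 218.0], [260.0, 218.0], [280.0, 218.0]]
-0.005 0.009 [[240.0, 245.0], [260.0, 245.0], [279.0, 245.0]]
-0.014 -0.009 [[238.0, 224.0], [260.0, 224.0], [281.0, 224.0]]
-0.014 0.009 [[239.0, 252.0], [260.0, 252.0], [280.0, 252.0]]
0.109 [[249.0, 202.0], [271.0, 202.0], [249.0, 236.0], [270.0, 236.0], [250.0, 268.0], [270.0, 268.0]]
0.077 [[251.0, 186.0], [269.0, 186.0], [251.0, 216.0], [268.0, 216.0], [251.0, 244.0], [268.0, 244.0]]
[-0.61310141  0.35580345  0.27927613]
```

The jaws closed to zero, and in the wrist picture the pads cover the bar's top with the pointer line showing through the gap at (260,237–268). So the fingertips are above the bar, higher than the nominal geometry says. I'll open the jaws and descend carefully while watching the force.

Request:
apply_moves([
  [0,0,0],
  [0,0,0],
  [0,0,0],
  [0.4,0,0],
  [0.8,0,0],
  [0.8,0,0],
], yaw=[0,0,0,0,0,0], gripper=[35,35,35,35,35,35])

```text
clock: 5.33
tool_pos: [0.5235, 0.0137, 0.0885]
eef_rot: [0.153, 0.69, -0.153, 0.691]
contact_force: [-0.2, 0.3, -0.8]
opening: 0.35
```

Run:
```python
from loc import *
s,r=tool(); print(s["tool_pos"].round(4),s["opening"],s["contact_force"].round(1))
im=snapshot("wrist")[150:300,180:340,::-1]/255.
cv2.imwrite("pics/w4.png",cv2.resize((im**.5*255).astype(np.uint8),None,fx=4,fy=4,interpolation=cv2.INTER_CUBIC))
```

```text
[0.5235 0.0137 0.0885] 0.3497405883907185 [-0.2  0.3 -0.8]
```

View pics/w4.png

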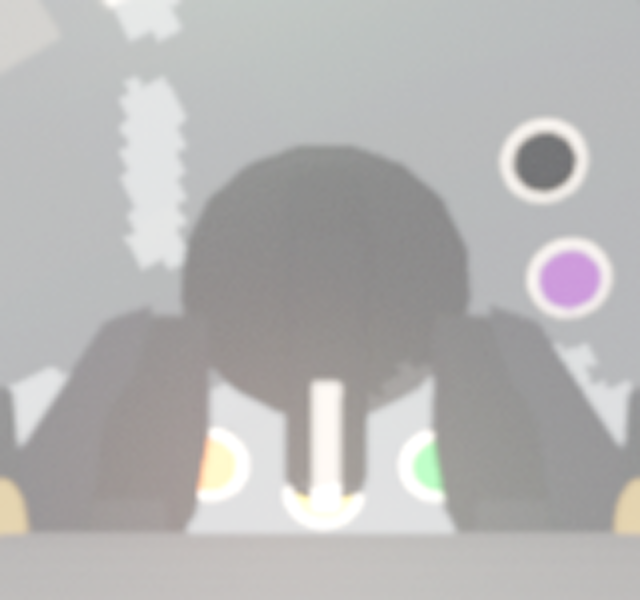

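Request:
apply_moves([
  [0.5,0,0],
  [1.0,0,0],
  [1.5,0,0],
  [1.7,0,0],
  [1.7,0,0],
], yaw=[0,0,0,0,0], gripper=[35,35,35,35,35])

```text
clock: 5.8
tool_pos: [0.5231, 0.0137, 0.071]
eef_rot: [0.153, 0.691, -0.153, 0.69]
contact_force: [0.4, 0.5, -0.1]
opening: 0.351
```

Run:
```python
from loc import *
s,r=tool(); print(s["tool_pos"].round(4),s["opening"],s["contact_force"].round(1))
im=snapshot("wrist")[150:300,180:340,::-1]/255.
cv2.imwrite("pics/w5.png",cv2.resize((im**.5*255).astype(np.uint8),None,fx=4,fy=4,interpolation=cv2.INTER_CUBIC))
im=snapshot("side")[110:240,210:330,::-1]/255.
cv2.imwrite("pics/s5.png",cv2.resize((im**.5*255).astype(np.uint8),None,fx=4,fy=4,interpolation=cv2.INTER_CUBIC))
```

```text
[0.5231 0.0137 0.071 ] 0.35093041012800386 [ 0.4  0.5 -0.1]
```

View pics/w5.png

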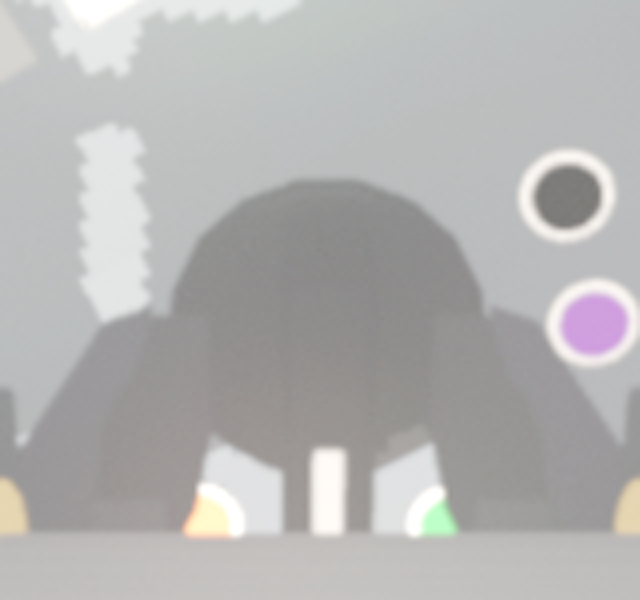

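View pics/s5.png

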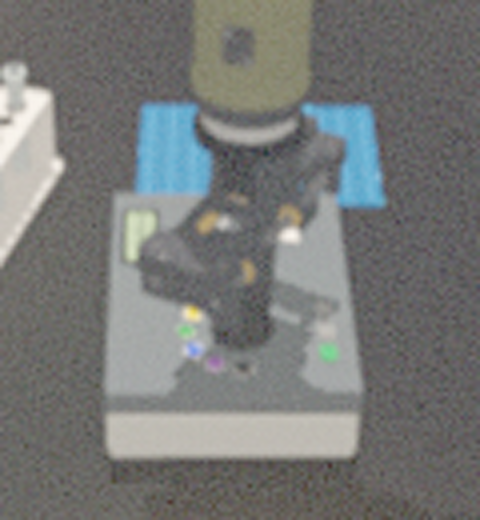

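Request:
apply_moves([
  [0.2,0,0],
  [0.2,0,0],
  [0.2,0,0],
  [0.2,0,0],
  [0.2,0,0],
  [0.2,0,0],
], yaw=[0,0,0,0,0,0], gripper=[0,0,0,0,0,0], force=30)

```text
clock: 6.4
tool_pos: [0.5239, 0.0144, 0.0697]
eef_rot: [0.153, 0.69, -0.152, 0.691]
contact_force: [0.5, 2.2, -0.6]
opening: 0.132
```

Request:
apply_moves([
  [0,0,0],
  [0,0,0],
  [0,0,0],
  [0,0,0],
  [0,0,0],
  [0,0,0],
  [0,0,0],
  [0,0,0],
], yaw=[-0.1,-0.2,-0.3,-0.4,-0.5,-0.53,-0.53,-0.53], gripper=[0,0,0,0,0,0,0,0])

```text
clock: 7.07
tool_pos: [0.5244, 0.0147, 0.0697]
eef_rot: [-0.032, 0.705, 0.034, 0.707]
contact_force: [1.6, 2.7, -1.4]
opening: 0.132
```

Run:
```python
from loc import *
s,r=tool(); print(s["tool_pos"].round(4),tyaw(r),s["opening"],s["contact_force"].round(1),s["moment"].round(2),s["q"].round(2))
```

```text
[0.5244 0.0147 0.0697] 95.31195371243834 0.1319578894677501 [ 1.6  2.7 -1.4] [ 0.41 -0.33 -0.09] [ 0.06  0.81 -0.29  1.98  0.54  0.42  1.02]
```

Request:
apply_moves([
  [0,0,0],
  [0,0,0],
  [0,0,0],
  [-3,0,0],
  [-7,0,0],
  [-11,0,0],
  [-13,0,0],
  [-13,0,0],
  [-13,0,0],
], yaw=[0,0,0,0,0,0,0,0,0], gripper=[40,40,40,40,60,60,60,60,60])

```text
clock: 7.82
tool_pos: [0.5243, 0.0139, 0.2006]
eef_rot: [-0.032, 0.705, 0.033, 0.708]
contact_force: [0.1, 0.2, -1.0]
opening: 0.601
```

Run:
```python
from loc import *
s,r=tool(); print(s["tool_pos"].round(4),tyaw(r),s["opening"])
for c in("wrist","top","side"):
    im=snapshot(c); cv2.imwrite(f"pics/{c}6.png",im[:,:,::-1])
d,_=goto([.46,.28,.17],90)
```

```text
[0.5243 0.0139 0.2006] 95.25025143758003 0.6009432287055283
yaw 0.092 or -3.049 q7 1.15
delta cm [ 2.88 27.07 -3.79] dist 27.49 tool x [-0.001  0.002 -1.   ]
```

View pics/wrist6.png

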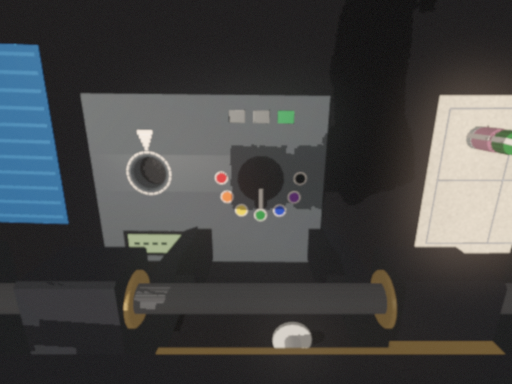

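Request:
apply_moves([
  [0,27.1,-3.7],
  [0,27.1,-3.7],
  [0,27.1,-3.7],
  [0,27.1,-3.7],
  [0,27.1,-3.7],
  [0,27.1,-3.7],
  [1,27.1,-3.7],
  [3,27.1,-3.7],
  [3,27.1,-3.7],
  [3,27.1,-3.7],
], yaw=[0,0,0,0,0,0,0,0,0,0], gripper=[55,55,55,55,55,55,55,55,55,55])

```text
clock: 8.8
tool_pos: [0.4596, 0.2788, 0.1669]
eef_rot: [-0.034, 0.708, 0.032, 0.705]
contact_force: [0.5, 0.1, 0.4]
opening: 0.547
```

Run:
```python
from loc import *
s,r=tool(); print(s["tool_pos"].round(4),tyaw(r),s["opening"],s["q"].round(2))
p=camera_params("wrist");im=snapshot("wrist"); cv2.imwrite("pics/w7.png",(np.sqrt(im[:,:,::-1]/255.)*255).astype(np.uint8))
for t in("vial_green","vial_green_line"): print(t,[(x["pixel"],x["score"]) for x in spot_point(t,"wrist")])
print(proj(p,[[.462,.280,.058],[.462,.28,0]]))
```

```text
[0.4596 0.2788 0.1669] 95.31197951678904 0.5469587236837823 [-0.39  0.67 -0.39  1.87  0.39  0.68  0.65]
vial_green [([261.1, 179.8], 0.92)]
vial_green_line [([250.5, 179.7], 0.71)]
[[261.00830304 186.25698613]
 [260.89206888 173.37059219]]
```

View pics/w7.png

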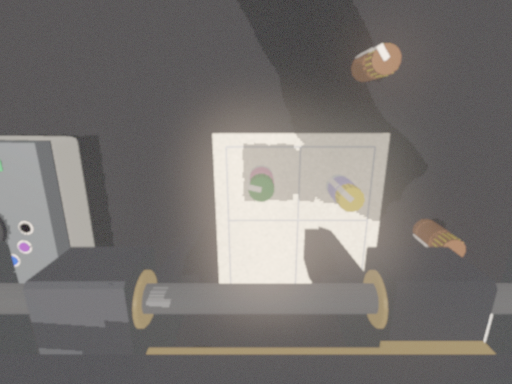

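Run:
```python
import cv2
a=cv2.imread("pics/w7.png"); cv2.imwrite("pics/w7c.png",cv2.resize(a[150:220,220:380],None,fx=5,fy=5,interpolation=cv2.INTER_CUBIC))
```

```text
(no output)
```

View pics/w7c.png

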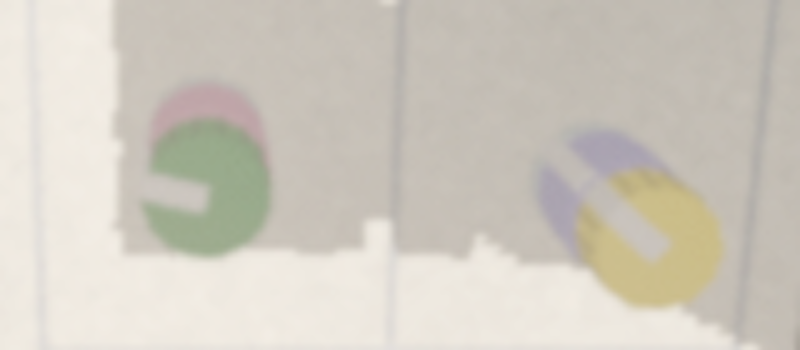

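Run:
```python
from loc import *
p=camera_params("wrist"); 
f=lambda u,v:(220+(u+.5)/5-.5,150+(v+.5)/5-.5)
for n,c,a,b in(("green",(207,190),(206,199),(146,186)),("yellow",(655,238),(662,251),(600,192))):
    C=at_z(p,f(*c),.058);A=at_z(p,f(*a),.058);B=at_z(p,f(*b),.058)
    print(n,C.round(4),"line ab",np.degrees(np.arctan2(*(B-A)[1::-1])),"line cb",np.degrees(np.arctan2(*(B-C)[1::-1])),np.linalg.norm(B-C),np.linalg.norm(B-A))
# top view
t=camera_params("top"); g=lambda u,v:(100+(u+.5)/8-.5,190+(v+.5)/8-.5)
for n,c,a,b in(("green",(485,245),(485,245),(522,246)),("yellow",(219,243),(220,238),(250,266))):
    C=at_z(t,g(*c),.058);A=at_z(t,g(*a),.058);B=at_z(t,g(*b),.058)
    print(n,"top",C.round(4),np.degrees(np.arctan2(*(B-A)[1::-1])))
```

```text
green [0.4663 0.2808 0.058 ] line ab -97.57923003581368 line cb -88.77459322793378 0.012135533317087612 0.012210040181559648
yellow [0.4683 0.3713 0.058 ] line ab -127.40662941401081 line cb -123.99789468230011 0.015198863972364175 0.018244795070297776
green top [0.4631 0.2779 0.058 ] -91.92927639345048
yellow top [0.4644 0.3683 0.058 ] -132.22404036448592
```

Run:
```python
from loc import *
goto([.4660,.2806,.012],95.3)
```

```text
yaw -0.002 or 3.139 q7 0.65
delta cm [15.69  0.1   0.47] dist 15.7 tool x [-0.001  0.001 -1.   ]
```

Request:
apply_moves([
  [3,0.1,0.5],
  [6,0.1,0.5],
  [9,0.1,0.5],
  [11,0.1,0.5],
  [12,0.1,0.5],
  [12.5,0.1,0.5],
  [12.5,0.1,0.5],
  [12.5,0.1,0.5],
], yaw=[0,0,0,0,0,0,0,0], gripper=[55,55,55,55,55,55,55,55])

```text
clock: 9.62
tool_pos: [0.4672, 0.2808, 0.045]
eef_rot: [-0.031, 0.706, 0.032, 0.707]
contact_force: [0.3, 0.1, -0.0]
opening: 0.551
```

Run:
```python
from loc import *
s,r=tool(); print(s["tool_pos"].round(4),tyaw(r),s["contact_force"].round(1))
im=snapshot("wrist"); cv2.imwrite("pics/w8.png",(np.sqrt(im[:,:,::-1]/255.)*255).astype(np.uint8))
im=snapshot("side"); cv2.imwrite("pics/s8.png",cv2.resize((np.sqrt(im[220:350,200:400,::-1]/255.)*255).astype(np.uint8),None,fx=4,fy=4,interpolation=cv2.INTER_CUBIC))
goto([.4660,.2806,.012],95.3)
```

```text
[0.4672 0.2808 0.045 ] 95.13352614991157 [ 0.3  0.1 -0. ]
yaw -0.003 or 3.139 q7 0.54
delta cm [ 3.33 -0.05 -0.14] dist 3.33 tool x [ 0.001  0.002 -1.   ]
```

View pics/w8.png

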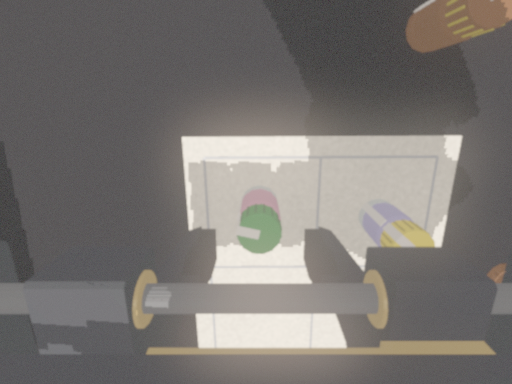

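View pics/s8.png

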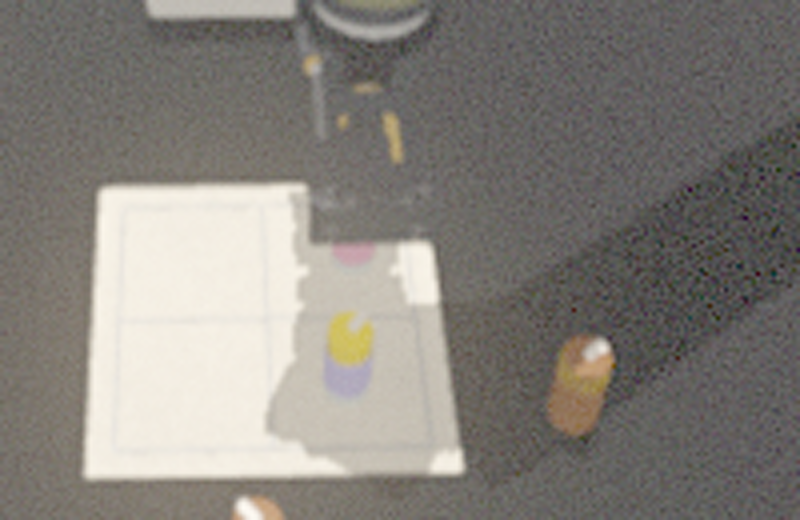

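Request:
apply_moves([
  [1.2,0,-0.1],
  [2.4,0,-0.1],
  [3.3,0,-0.1],
  [3.3,0,-0.1],
  [3.3,0,-0.1],
], yaw=[0,0,0,0,0], gripper=[55,55,55,55,55])

```text
clock: 10.13
tool_pos: [0.4664, 0.2811, 0.0125]
eef_rot: [-0.031, 0.706, 0.032, 0.707]
contact_force: [0.3, -0.5, -0.0]
opening: 0.548
```

Run:
```python
from loc import *
s,r=tool(); print(s["tool_pos"].round(4),tyaw(r),s["contact_force"].round(1))
im=snapshot("wrist"); cv2.imwrite("pics/w9.png",cv2.resize((np.sqrt(im[130:330,160:380,::-1]/255.)*255).astype(np.uint8),None,fx=3,fy=3,interpolation=cv2.INTER_CUBIC))
im=snapshot("side"); cv2.imwrite("pics/s9.png",cv2.resize((np.sqrt(im[220:350,200:400,::-1]/255.)*255).astype(np.uint8),None,fx=4,fy=4,interpolation=cv2.INTER_CUBIC))
```

```text
[0.4664 0.2811 0.0125] 95.15062373171521 [ 0.3 -0.5 -0. ]
```

View pics/w9.png

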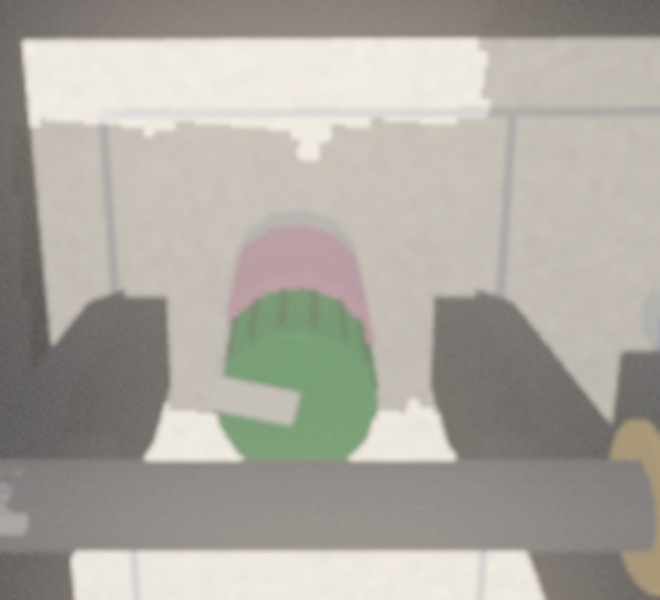

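View pics/s9.png

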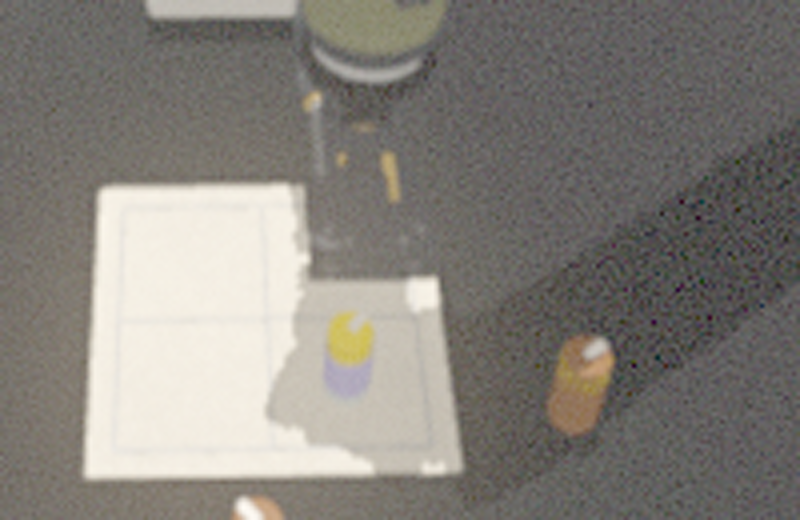

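Run:
```python
from loc import *
p=camera_params("wrist")
for v in(395,402,410): print(at_z(p,(160+297/3,130+v/3),.058).round(4))
A=at_z(p,(160+297/3,130+410/3),.058);B=at_z(p,(160+212/3,130+389/3),.058);print(np.degrees(np.arctan2(*(B-A)[1::-1])),np.linalg.norm(B-A))
C=at_z(p,(160+297/3,130+402/3),.058);print(np.degrees(np.arctan2(*(B-C)[1::-1])),np.linalg.norm(B-C))
goto([.4665,.2808,.0085],95.2)
```

```text
[0.4639 0.2806 0.058 ]
[0.4651 0.2807 0.058 ]
[0.4665 0.2808 0.058 ]
-100.60399162262993 0.013781329055632148
-94.77656559709683 0.01346735410549096
yaw -0.001 or 3.141 q7 0.52
delta cm [ 0.44 -0.06 -0.03] dist 0.45 tool x [ 0.002  0.003 -1.   ]
```

Request:
apply_moves([
  [0.4,0,0],
  [0.4,0,0],
  [0.4,0,0],
  [0.4,0,0],
  [0.4,0,0],
  [0.4,0,0],
  [0.4,0,0],
], yaw=[0,0,0,0,0,0,0], gripper=[50,10,10,10,10,10,10], force=20)

```text
clock: 10.82
tool_pos: [0.4668, 0.2813, 0.009]
eef_rot: [-0.031, 0.706, 0.033, 0.707]
contact_force: [0.0, -0.8, -0.2]
opening: 0.305
```

Request:
apply_moves([
  [-2,0,0],
  [-5,0,0],
  [-9,0,0],
  [-12,0,0],
  [-14,0,0],
  [-14,0,0],
  [-14,0,0],
], yaw=[0,0,0,0,0,0.1,0.2], gripper=[10,10,10,10,10,10,10])

```text
clock: 11.4
tool_pos: [0.4673, 0.2813, 0.1506]
eef_rot: [0.043, 0.704, -0.039, 0.707]
contact_force: [-0.5, -0.0, -0.5]
opening: 0.311
```

Run:
```python
from loc import *
s,r=tool(); print(s["tool_pos"].round(4),tyaw(r),s["contact_force"].round(1),s["opening"])
im=snapshot("wrist"); cv2.imwrite("pics/w10.png",cv2.resize((np.sqrt(im[130:330,160:380,::-1]/255.)*255).astype(np.uint8),None,fx=3,fy=3,interpolation=cv2.INTER_CUBIC))
im=snapshot("side"); cv2.imwrite("pics/s10.png",cv2.resize((np.sqrt(im[150:350,150:400,::-1]/255.)*255).astype(np.uint8),None,fx=3,fy=3,interpolation=cv2.INTER_CUBIC))
goto([.5295,-.1012,.15],17)
```

```text
[0.4673 0.2813 0.1506] 83.3850193406528 [-0.5 -0.  -0.5] 0.31091069243034075
yaw 1.163 or -1.978 q7 0.48
delta cm [ -0.14 -37.27  10.49] dist 38.72 tool x [ 0.003  0.003 -1.   ]
```

View pics/w10.png

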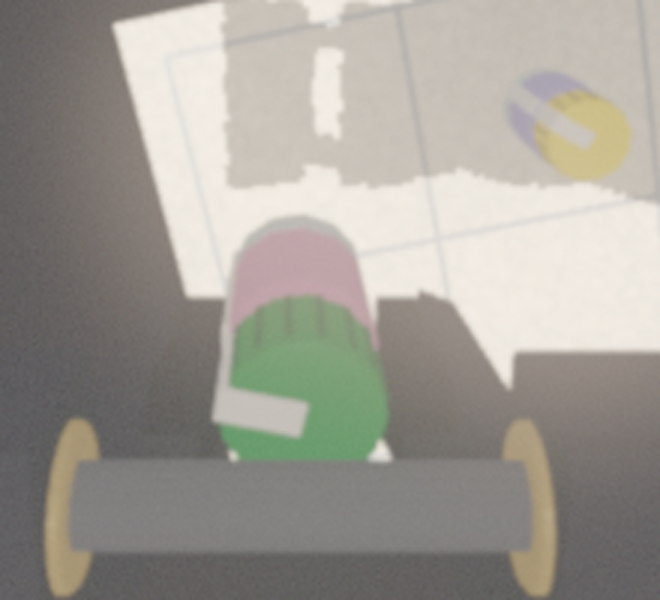

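View pics/s10.png

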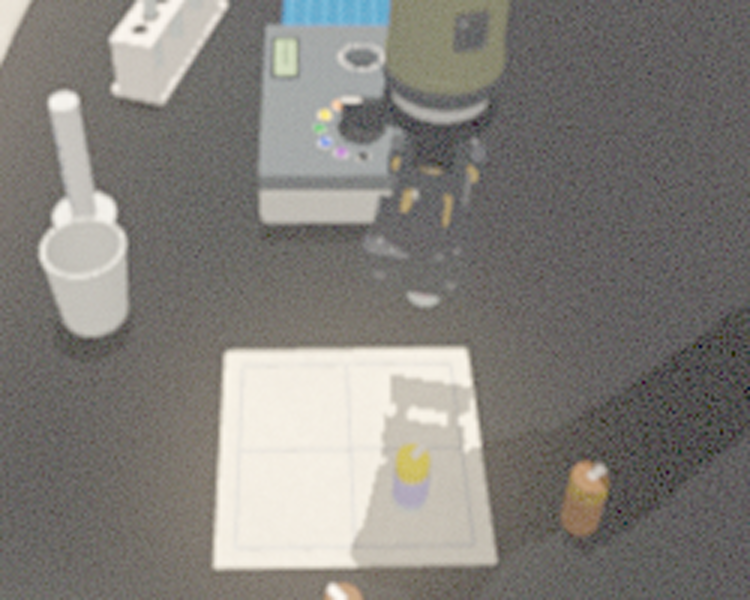

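Run:
```python
from loc import *
s,r=tool(); p=camera_params("wrist"); M=r.as_matrix()
z=s["tool_pos"][2]+.0495
f=lambda u,v:(160+(u+.5)/3-.5,130+(v+.5)/3-.5)
A=at_z(p,f(305,419),z);B=at_z(p,f(216,404),z); C=at_z(p,f(304,412),z)
h=np.degrees(np.arctan2(*(B-A)[1::-1])); print("heading",h,"rel to jaw",h-tyaw(r),np.linalg.norm(B-A))
h=np.degrees(np.arctan2(*(B-C)[1::-1])); print("heading from C",h,"rel to jaw",h-tyaw(r),np.linalg.norm(B-C))
print("cap centre in tool frame mm",(M.T@(A-s["tool_pos"])*1000).round(1),(M.T@(C-s["tool_pos"])*1000).round(1))
```

```text
heading -107.31777236049476 rel to jaw -190.97182744304465 0.013708259923930727
heading from C -102.36827855562055 rel to jaw -186.02233363817044 0.01337863547390596
cap centre in tool frame mm [-49.5   0.7  -1.4] [-49.5   0.6  -2.6]
```

Request:
apply_moves([
  [0,-37.3,10.5],
  [0,-37.3,10.5],
  [0,-37.3,10.5],
  [0,-37.3,10.5],
  [0,-37.3,10.5],
  [0,-37.3,10.5],
  [0,-37.3,10.5],
], yaw=[0.1,0.2,0.3,0.4,0.5,0.6,0.65], gripper=[10,10,10,10,10,10,10])

```text
clock: 12.08
tool_pos: [0.5136, -0.0087, 0.1483]
eef_rot: [0.264, 0.656, -0.262, 0.657]
contact_force: [0.6, -0.2, -0.6]
opening: 0.311
```

Run:
```python
from loc import *
s,r=tool(); print(s["tool_pos"].round(4),tyaw(r),s["contact_force"].round(1),s["opening"])
p=camera_params("wrist");im=snapshot("wrist"); cv2.imwrite("pics/w11.png",(np.sqrt(im[:,:,::-1]/255.)*255).astype(np.uint8))
print(proj(p,[[.5295,-.1012,.072]]))
```

```text
[ 0.5136 -0.0087  0.1483] 46.3739216315176 [ 0.6 -0.2 -0.6] 0.3110862839868999
[[200.11145348 269.28557413]]
```

View pics/w11.png

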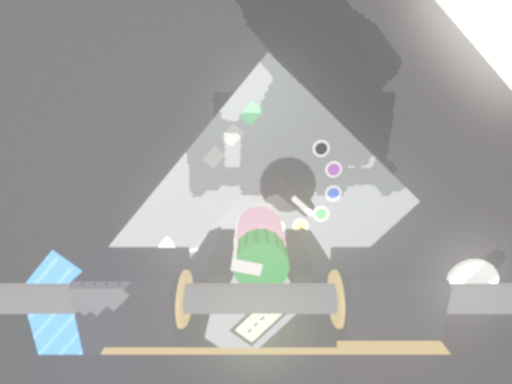

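Run:
```python
from loc import *
s,r=tool(); p=camera_params("wrist")
rc=r.inv()*R.from_quat(p["orientation"]); tc=r.inv().apply(p["position"]-s["tool_pos"]); print(tc.round(4))
r2=R.from_quat([-0.032,0.705,0.033,0.708]); t2=np.array([.5243,.0139,.2006])
q=dict(p); q["position"]=t2+r2.apply(tc); q["orientation"]=(r2*rc).as_quat()
im=cv2.imread("pics/wrist6.png"); h=cv2.cvtColor(im,cv2.COLOR_BGR2HSV)
m=np.zeros(h.shape[:2],np.uint8); m[148:200,122:178]=((h[...,2]>130)&(h[...,1]<60))[148:200,122:178]; m[:154,130:165]=0
ys,xs=np.nonzero(m); e=cv2.fitEllipse(cv2.convexHull(np.stack([xs,ys],1)).astype(np.float32)); print(e,len(xs))
W=at_z(q,e[0],.072); print("well",W)
from dial import fit_dots
D={6:(222,178),5:(227,197),4:(241,210),3:(260,215),2:(279,210),1:(294,197)}
x,er=fit_dots(q,D);print(x,er)
```

```text
[-0.1662  0.0002 -0.073 ]
((150.92088317871094, 170.93907165527344), (47.151206970214844, 53.796226501464844), 79.39286041259766) 668
well [ 0.52687356 -0.09884798  0.072     ]
[0.52434206 0.01522064 0.08297411] 0.0006484701969244958
```

Run:
```python
import cv2
a=cv2.imread("pics/wrist6.png"); cv2.imwrite("pics/w6c.png",cv2.resize(a[120:210,110:190],None,fx=7,fy=7,interpolation=cv2.INTER_CUBIC))
```

```text
(no output)
```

View pics/w6c.png

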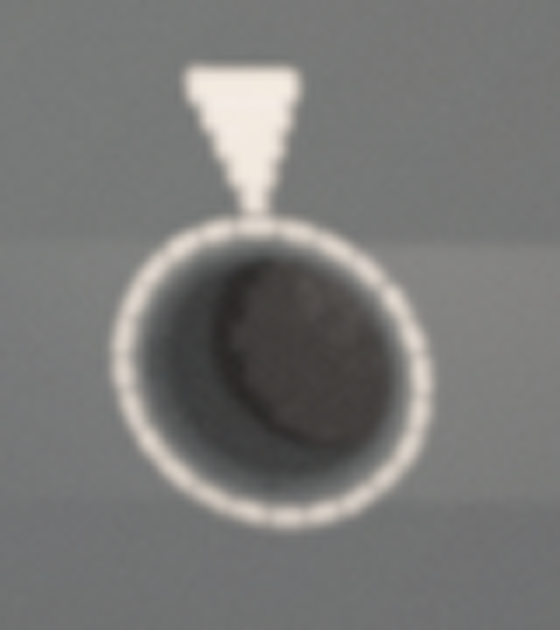

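Run:
```python
from loc import *
goto([.5294,-.1028,.15],14.5)
```

```text
yaw 0.541 or -2.6 q7 0.5
delta cm [-0.13 -4.79  6.79] dist 8.31 tool x [ 0.002 -0.006 -1.   ]
```

Request:
apply_moves([
  [0,-2,3],
  [0,-4,5.5],
  [0,-4.8,6.8],
  [0,-4.8,6.8],
  [0,-4.8,6.8],
  [0,-4.8,6.8],
  [0,-4.8,6.8],
  [0,-4.8,6.8],
], yaw=[0.1,0.2,0.3,0.4,0.5,0.54,0.54,0.54], gripper=[10,10,10,10,10,10,10,10])

```text
clock: 12.8
tool_pos: [0.529, -0.1026, 0.1483]
eef_rot: [0.43, 0.559, -0.433, 0.562]
contact_force: [-0.2, -0.4, 0.1]
opening: 0.307
```

Run:
```python
from loc import *
s,r=tool(); print(s["tool_pos"].round(4),tyaw(r),s["contact_force"].round(1),s["opening"])
p=camera_params("wrist");im=snapshot("wrist"); cv2.imwrite("pics/w12.png",(np.sqrt(im[:,:,::-1]/255.)*255).astype(np.uint8))
print(proj(p,[[.529,-.1016,.072]]))
goto([.5294,-.1028,.09],14.5)
```

```text
[ 0.529  -0.1026  0.1483] 14.794148435075712 [-0.2 -0.4  0.1] 0.30736266672621365
[[259.60138777 191.72434131]]
yaw 0.005 or -3.137 q7 0.27
delta cm [ 5.83  0.03 -0.  ] dist 5.83 tool x [ 0.001 -0.006 -1.   ]
```

View pics/w12.png

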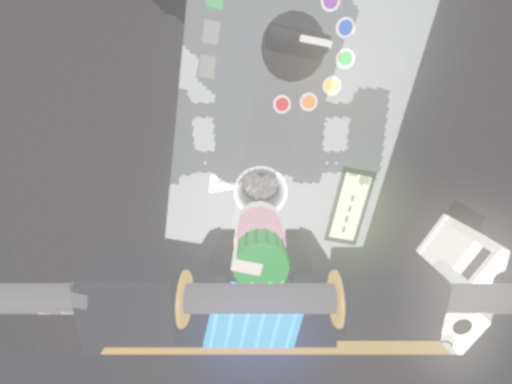

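Request:
apply_moves([
  [2,0,0],
  [4,0,0],
  [5.5,0,0],
  [6.4,0,0],
  [7.0,0,0],
  [7.0,0,0],
  [7.0,0,0],
], yaw=[0,0,0,0,0,0,0], gripper=[10,10,10,10,10,10,10])

```text
clock: 13.43
tool_pos: [0.5294, -0.103, 0.0786]
eef_rot: [0.43, 0.559, -0.433, 0.562]
contact_force: [0.2, 0.4, 0.0]
opening: 0.306
```

Run:
```python
from loc import *
s,r=tool(); print(s["tool_pos"].round(4),tyaw(r),s["contact_force"].round(1),s["opening"])
p=camera_params("wrist");im=snapshot("wrist"); cv2.imwrite("pics/w13.png",cv2.resize((np.sqrt(im[130:330,160:380,::-1]/255.)*255).astype(np.uint8),None,fx=3,fy=3,interpolation=cv2.INTER_CUBIC))
```

```text
[ 0.5294 -0.103   0.0786] 14.804280771072273 [0.2 0.4 0. ] 0.3055050838643112
```

View pics/w13.png

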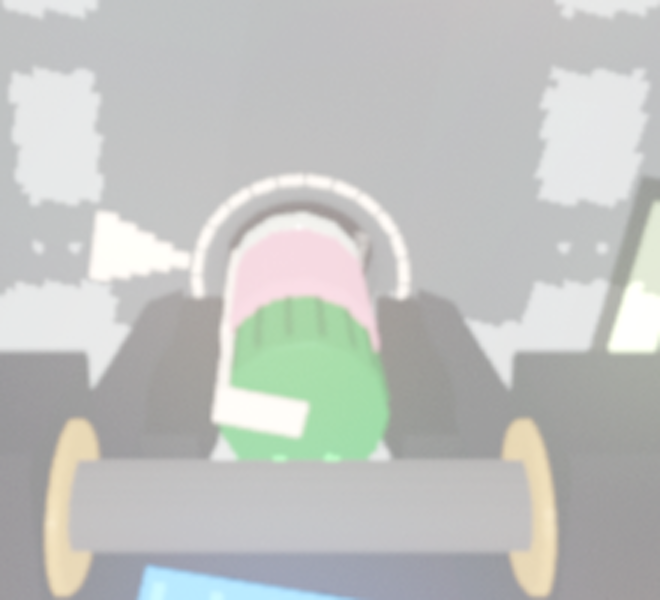

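Request:
apply_moves([
  [0.5,0,0],
  [1.0,0,0],
  [1.4,0,0],
  [1.7,0,0],
  [1.7,0,0],
  [1.7,0,0],
], yaw=[0,0,0,0,0,0], gripper=[10,10,10,10,10,10])

```text
clock: 13.98
tool_pos: [0.5296, -0.1031, 0.0617]
eef_rot: [0.43, 0.558, -0.433, 0.562]
contact_force: [-0.6, 0.4, -0.8]
opening: 0.307
```

Request:
apply_moves([
  [0.1,0,0],
  [0.1,0,0],
  [0.1,0,0],
  [0.1,0,0],
  [-3,0,0],
  [-7,0,0],
  [-11,0,0],
  [-15,0,0],
  [-17,0,0],
  [-17,0,0],
], yaw=[0,0,0,0,0,0,0,0,0,0], gripper=[10,45,55,55,55,55,55,55,55,55])

```text
clock: 14.82
tool_pos: [0.5324, -0.1024, 0.2366]
eef_rot: [0.432, 0.555, -0.431, 0.565]
contact_force: [0.2, -0.2, -0.4]
opening: 0.554
```

Run:
```python
from loc import *
s,r=tool(); print(s["tool_pos"].round(4),tyaw(r),s["contact_force"].round(1),s["opening"])
p=camera_params("wrist");im=snapshot("wrist"); cv2.imwrite("pics/w14.png",(np.sqrt(im[:,:,::-1]/255.)*255).astype(np.uint8))
cv2.imwrite("pics/w14c.png",cv2.resize((np.sqrt(im[130:240,180:340,::-1]/255.)*255).astype(np.uint8),None,fx=5,fy=5,interpolation=cv2.INTER_CUBIC))
im=snapshot("side"); cv2.imwrite("pics/s14.png",cv2.resize((np.sqrt(im[110:240,180:340,::-1]/255.)*255).astype(np.uint8),None,fx=4,fy=4,interpolation=cv2.INTER_CUBIC))
```

```text
[ 0.5324 -0.1024  0.2366] 14.777729021940543 [ 0.2 -0.2 -0.4] 0.5542121183231485
```

View pics/w14c.png

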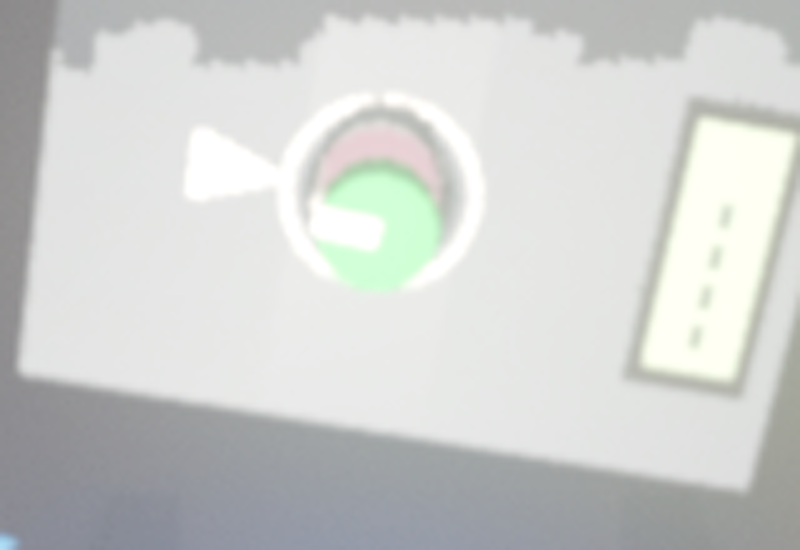

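View pics/s14.png

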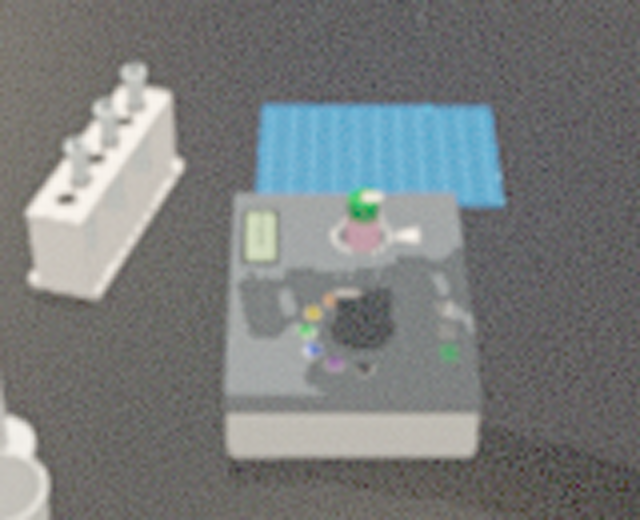

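Run:
```python
from loc import *
p=camera_params("wrist")
f=lambda u,v:(180+(u+.5)/5-.5,130+(v+.5)/5-.5)
print("pred cap px",proj(p,[[.529,-.1016,.110]]), "seen",f(377,228))
C=at_z(p,f(377,228),.110);A=at_z(p,f(380,233),.110);B=at_z(p,f(313,217),.110);print(C,np.degrees(np.arctan2(*(B-A)[1::-1])),np.degrees(np.arctan2(*(B-C)[1::-1])),"want",-175.2)
print("ring",at_z(p,f(381,192),.072))
```

```text
pred cap px [[258.94379207 178.95944752]] seen (255.0, 175.2)
[ 0.52410446 -0.09879767  0.11      ] -179.07750703151873 -175.28837247709743 want -175.2
ring [ 0.52467367 -0.09940421  0.072     ]
```

Request:
apply_moves([
  [0,0,0],
  [0,0,0],
  [0,0,0],
  [0,0,0],
  [0,0,0],
  [0,0,0],
  [0,0,0],
  [0,0,0],
  [0,0,0],
  [0,0,0],
], yaw=[0,0,0,0,0,0,0,0,0,0], gripper=[55,55,55,55,55,55,55,55,55,55])

```text
clock: 15.75
tool_pos: [0.5294, -0.1021, 0.2322]
eef_rot: [0.43, 0.558, -0.433, 0.563]
contact_force: [-0.1, 0.3, 0.2]
opening: 0.549
```

Request:
apply_moves([
  [0,0,0],
  [0,0,0],
  [0,0,0],
  [0,0,0],
  [0,0,0],
  [0,0,0],
  [0,0,0],
  [0,0,0],
  [0,0,0],
  [0,0,0],
], yaw=[0,0,0,0,0,0,0,0,0,0], gripper=[55,55,55,55,55,55,55,55,55,55])

```text
clock: 16.58
tool_pos: [0.5294, -0.1021, 0.2322]
eef_rot: [0.43, 0.558, -0.432, 0.563]
contact_force: [0.4, -0.9, -0.1]
opening: 0.55
```

Request:
apply_moves([
  [0,0,0],
  [0,0,0],
  [0,0,0],
  [0,0,0],
  [0,0,0],
  [0,0,0],
  [0,0,0],
  [0,0,0],
  [0,0,0],
  [0,0,0],
], yaw=[0,0,0,0,0,0,0,0,0,0], gripper=[55,55,55,55,55,55,55,55,55,55])

```text
clock: 17.42
tool_pos: [0.5294, -0.1021, 0.2322]
eef_rot: [0.43, 0.558, -0.432, 0.563]
contact_force: [0.3, -0.0, 0.1]
opening: 0.548
```

Request:
apply_moves([
  [0,0,0],
  [0,0,0],
  [0,0,0],
  [0,0,0],
  [0,0,0],
  [0,0,0],
  [0,0,0],
  [0,0,0],
  [0,0,0],
  [0,0,0],
], yaw=[0,0,0,0,0,0,0,0,0,0], gripper=[55,55,55,55,55,55,55,55,55,55])

```text
clock: 18.25
tool_pos: [0.5294, -0.1021, 0.2322]
eef_rot: [0.43, 0.558, -0.432, 0.563]
contact_force: [0.4, -0.1, -0.4]
opening: 0.546
```

Request:
apply_moves([
  [0,0,0],
  [0,0,0],
  [0,0,0],
  [0,0,0],
  [0,0,0],
  [0,0,0],
  [0,0,0],
  [0,0,0],
  [0,0,0],
  [0,0,0],
], yaw=[0,0,0,0,0,0,0,0,0,0], gripper=[55,55,55,55,55,55,55,55,55,55])

```text
clock: 19.08
tool_pos: [0.5294, -0.1021, 0.2322]
eef_rot: [0.43, 0.558, -0.433, 0.563]
contact_force: [0.1, -0.3, -0.1]
opening: 0.549
```

Run:
```python
from loc import *
s,r=tool(); print(s["clock"],s["tool_pos"].round(4))
p=camera_params("wrist");im=snapshot("wrist")
cv2.imwrite("pics/w15c.png",cv2.resize((np.sqrt(im[130:240,180:340,::-1]/255.)*255).astype(np.uint8),None,fx=5,fy=5,interpolation=cv2.INTER_CUBIC))
im=snapshot("top"); cv2.imwrite("pics/t15.png",im[:,:,::-1])
goto([.529,-.103,.061],14.8)
```

```text
19.0833 [ 0.5294 -0.1021  0.2322]
yaw -0.0 or 3.142 q7 0.29
delta cm [17.12 -0.09 -0.04] dist 17.12 tool x [ 0.003 -0.006 -1.   ]
```

View pics/w15c.png

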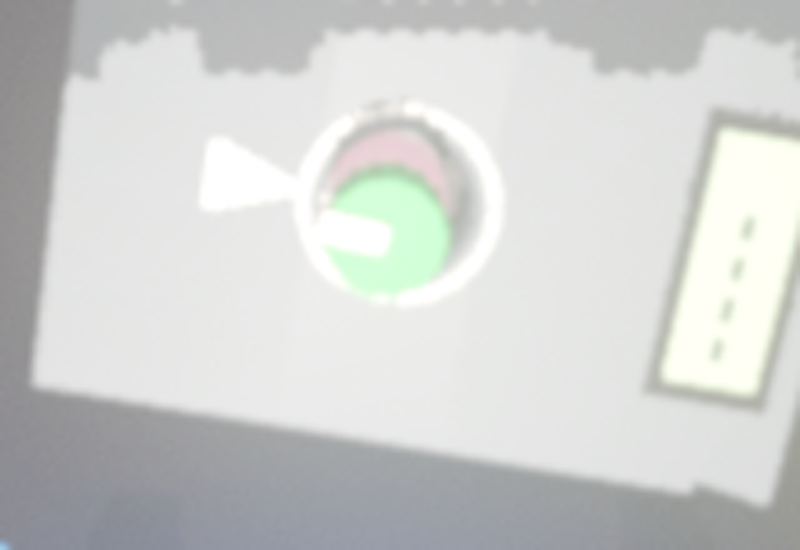

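View pics/t15.png

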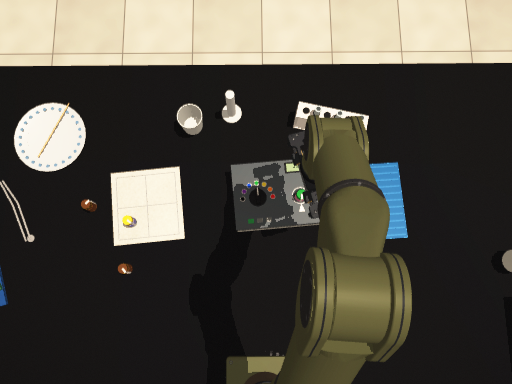

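Request:
apply_moves([
  [4,0,0],
  [8,0,0],
  [12,0,0],
  [15,-0.1,0],
  [16.5,-0.1,0],
  [17.1,-0.1,0],
  [17.1,-0.1,0],
  [17.1,-0.1,0],
], yaw=[0,0,0,0,0,0,0,0], gripper=[55,55,55,55,55,55,55,55])

```text
clock: 19.85
tool_pos: [0.5297, -0.1035, 0.0618]
eef_rot: [0.431, 0.558, -0.432, 0.563]
contact_force: [0.8, -0.3, 1.2]
opening: 0.554
```

Request:
apply_moves([
  [0,0,0],
  [0,0,0],
  [0,0,0],
  [0,0,0],
  [0,0,0],
], yaw=[0,0,0,0,0], gripper=[10,10,10,10,10], force=20)

```text
clock: 20.27
tool_pos: [0.53, -0.1038, 0.0627]
eef_rot: [0.431, 0.557, -0.432, 0.563]
contact_force: [-2.1, -1.3, 6.2]
opening: 0.308
```

Run:
```python
from loc import *
s,r=tool(); print(s["clock"],s["tool_pos"].round(4),s["opening"],s["contact_force"].round(1))
# mat corners
im=cv2.imread("pics/top0.png"); h=cv2.cvtColor(im,cv2.COLOR_BGR2HSV)
m=((h[...,0]>95)&(h[...,0]<115)&(h[...,1]>120)&(h[...,2]>60)).astype(np.uint8); m[:, :330]=0
p=camera_params("top")
c=max(cv2.findContours(m,cv2.RETR_EXTERNAL,cv2.CHAIN_APPROX_NONE)[0],key=cv2.contourArea)
b=cv2.boxPoints(cv2.minAreaRect(c)); W=np.array([at_z(p,q,.001)[:2] for q in b]); print(W.round(3),W.mean(0))
```

```text
20.2667 [ 0.53   -0.1038  0.0627] 0.3082156081277196 [-2.1 -1.3  6.2]
[[ 0.628 -0.238]
 [ 0.645 -0.403]
 [ 0.418 -0.412]
 [ 0.402 -0.252]] [ 0.52312175 -0.326282  ]
```

Request:
apply_moves([
  [-1,0,0],
  [-3,0,0],
  [-6,0,0],
  [-9,0,0],
  [-10,0,0],
  [-10,0,0],
  [-10,0,0],
], yaw=[0,0,0,0,0,0,0], gripper=[10,10,10,10,10,10,10])

```text
clock: 20.85
tool_pos: [0.5294, -0.103, 0.1629]
eef_rot: [0.431, 0.557, -0.432, 0.563]
contact_force: [-1.2, -0.0, -1.4]
opening: 0.308
```

Run:
```python
from loc import *
s,r=tool(); print(s["tool_pos"].round(4),s["opening"],s["q"].round(2))
goto([.48,-.355,.15],14.8)
```

```text
[ 0.5294 -0.103   0.1629] 0.30835046961051127 [ 0.15  0.65 -0.07  1.89  0.09  0.59  0.27]
yaw -0.0 or 3.141 q7 0.27
delta cm [  1.43 -11.21  23.09] dist 25.71 tool x [ 0.006 -0.007 -1.   ]
```

Request:
apply_moves([
  [0,-11.2,23],
  [0,-11.2,23],
  [0,-11.2,23],
  [0,-11.2,23],
  [0,-11.2,23],
  [1,-11.2,23],
  [4,-11.2,23],
  [7,-11.2,23],
  [8,-11.2,23],
  [8,-11.2,23],
], yaw=[0,0,0,0,0,0,0,0,0,0], gripper=[10,10,10,10,10,10,10,10,10,10])

```text
clock: 21.68
tool_pos: [0.4775, -0.3521, 0.0801]
eef_rot: [0.431, 0.56, -0.432, 0.56]
contact_force: [-0.3, 0.2, -0.2]
opening: 0.308
```

Run:
```python
from loc import *
s,r=tool(); print(s["tool_pos"].round(4),s["opening"],s["q"].round(2))
im=snapshot("wrist"); cv2.imwrite("pics/w16.png",(np.sqrt(im[:,:,::-1]/255.)*255).astype(np.uint8))
goto([.48,-.355,.012],14.8)
```

```text
[ 0.4775 -0.3521  0.0801] 0.30751485025951486 [ 0.62  0.84 -0.11  1.78  0.16  0.54  0.66]
yaw 0.001 or -3.141 q7 0.66
delta cm [7.03 0.01 0.22] dist 7.03 tool x [ 0.002 -0.004 -1.   ]
```

View pics/w16.png

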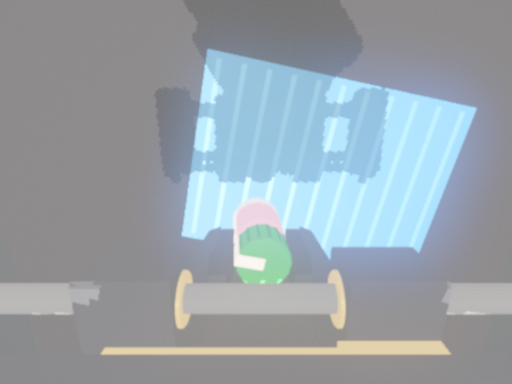

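Request:
apply_moves([
  [2,0,0.2],
  [4,0,0.2],
  [5.5,0,0.2],
  [6.3,0,0.2],
  [6.8,0,0.2],
  [6.9,0,0.2],
  [6.9,0,0.2],
], yaw=[0,0,0,0,0,0,0], gripper=[10,10,10,10,10,10,10])

```text
clock: 22.32
tool_pos: [0.4806, -0.3549, 0.0141]
eef_rot: [0.431, 0.559, -0.431, 0.562]
contact_force: [-0.0, 0.2, 0.4]
opening: 0.311
```

Request:
apply_moves([
  [0.1,0,0],
  [0.1,0,0],
  [0.1,0,0],
  [0.1,0,0],
  [0.1,0,0],
  [-3,0,0],
  [-7,0,0],
  [-11,0,0],
  [-15,0,0],
  [-17,0,0],
], yaw=[0,0,0,0,0,0,0,0,0,0], gripper=[10,10,35,50,50,50,50,50,50,50])

```text
clock: 23.15
tool_pos: [0.4818, -0.3554, 0.1891]
eef_rot: [0.431, 0.556, -0.431, 0.565]
contact_force: [-0.1, -0.3, -0.1]
opening: 0.496
```

Run:
```python
from loc import *
s,r=tool(); print(s["clock"],s["tool_pos"].round(4),s["opening"],s["q"].round(2))
p=camera_params("wrist");im=snapshot("wrist"); cv2.imwrite("pics/w17.png",(np.sqrt(im[:,:,::-1]/255.)*255).astype(np.uint8))
im=snapshot("side"); cv2.imwrite("pics/s17.png",(np.sqrt(im[:,:,::-1]/255.)*255).astype(np.uint8))
goto([.5235,.0142,.2],5)
```

```text
23.15 [ 0.4818 -0.3554  0.1891] 0.49618845920530535 [ 0.64  0.68 -0.14  1.69  0.13  0.76  0.69]
yaw 0.172 or -2.969 q7 0.69
delta cm [ -1.43  13.47 -34.7 ] dist 37.25 tool x [ 0.011 -0.009 -1.   ]
```

View pics/w17.png

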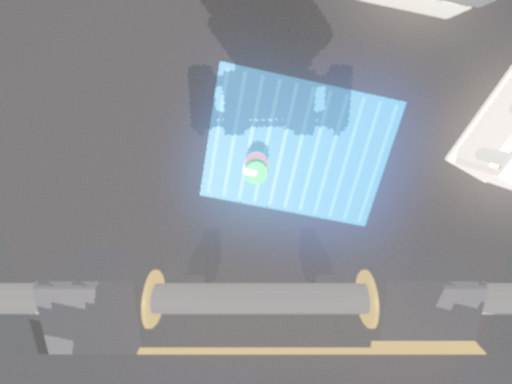

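View pics/s17.png

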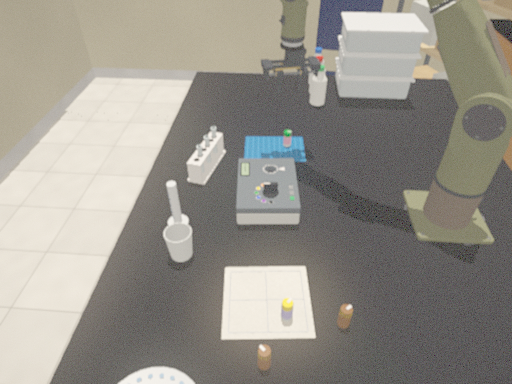

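Request:
apply_moves([
  [-0.5,13.5,-34.6],
  [-0.5,13.5,-34.6],
  [-0.5,13.5,-34.6],
  [-0.5,13.5,-34.6],
  [-0.5,13.5,-34.6],
  [-0.5,13.5,-34.6],
  [-0.5,13.5,-34.6],
  [-0.5,13.5,-34.6],
  [-0.5,13.5,-34.6],
  [-0.5,13.5,-34.6],
], yaw=[-0.1,-0.2,-0.3,-0.4,-0.5,-0.6,-0.7,-0.8,-0.9,-1.0], gripper=[40,40,40,40,40,40,40,40,40,40])

```text
clock: 24.08
tool_pos: [0.5245, 0.0243, 0.1904]
eef_rot: [0.103, 0.695, -0.103, 0.704]
contact_force: [0.5, -0.1, -0.6]
opening: 0.4
```

Run:
```python
from loc import *
s,r=tool(); print(s["clock"],s["tool_pos"].round(4),tyaw(r),s["q"].round(2))
goto([.5242,.0145,.13],94.8)
```

```text
24.0833 [0.5245 0.0243 0.1904] 73.20439880414214 [ 0.1   0.61 -0.38  1.9   0.35  0.68  0.79]
yaw -0.377 or 2.765 q7 0.79
delta cm [ 6.04 -0.96  0.18] dist 6.12 tool x [ 0.012 -0.001 -1.   ]
```

Request:
apply_moves([
  [0,-0.9,0.2],
  [0,-0.9,0.2],
  [1,-0.9,0.2],
  [3,-0.9,0.2],
  [5,-0.9,0.2],
  [5,-0.9,0.2],
  [5,-0.9,0.2],
], yaw=[-0.1,-0.2,-0.3,-0.38,-0.38,-0.38,-0.38], gripper=[40,40,40,40,40,40,40])

```text
clock: 24.67
tool_pos: [0.523, 0.0149, 0.1391]
eef_rot: [-0.031, 0.704, 0.03, 0.709]
contact_force: [0.1, 0.6, 1.3]
opening: 0.402
```

Run:
```python
from loc import *
s,r=tool(); print(s["clock"],s["tool_pos"].round(4),tyaw(r),s["q"].round(2))
im=snapshot("wrist"); cv2.imwrite("pics/w18.png",(np.sqrt(im[130:330,160:380,::-1]/255.)*255).astype(np.uint8))
goto([.5242,.0145,.069],94.8)
```

```text
24.6667 [0.523  0.0149 0.1391] 94.97838362763197 [ 0.14  0.7  -0.43  1.95  0.51  0.59  1.03]
yaw 0.003 or -3.139 q7 1.03
delta cm [ 7.11 -0.05 -0.06] dist 7.11 tool x [ 0.011 -0.001 -1.   ]
```

View pics/w18.png

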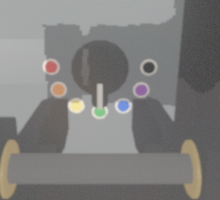

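Request:
apply_moves([
  [2.5,0,0],
  [5,0,0],
  [6.5,0,0],
  [7,0,0],
  [7,0,0],
  [7,0,0],
  [7,0,0],
  [7,0,0],
  [7,0,0],
  [7,0,0],
], yaw=[0,0,0,0,0,0,0,0,0,0], gripper=[40,40,40,40,40,0,0,0,0,0], force=30)

```text
clock: 25.55
tool_pos: [0.5255, 0.0147, 0.0711]
eef_rot: [-0.031, 0.702, 0.03, 0.711]
contact_force: [-0.6, -1.1, 6.5]
opening: 0.132
```

Request:
apply_moves([
  [0,0,0],
  [0,0,0],
  [0,0,0],
  [0,0,0],
  [0,0,0],
  [0,0,0],
  [0,0,0],
  [0,0,0],
  [0,0,0],
], yaw=[0,0.1,0.2,0.3,0.4,0.5,0.54,0.54,0.54], gripper=[0,0,0,0,0,0,0,0,0])

```text
clock: 26.3
tool_pos: [0.5254, 0.0139, 0.0711]
eef_rot: [0.159, 0.685, -0.159, 0.694]
contact_force: [0.0, -2.9, 1.6]
opening: 0.132
```

Request:
apply_moves([
  [0,0,0],
  [0,0,0],
  [0,0,0],
  [-3,0,0],
  [-7,0,0],
  [-11,0,0],
  [-11,0,0],
  [-11,0,0],
  [-11,0,0],
], yaw=[0,0,0,0,0,0,0,0,0], gripper=[30,40,40,40,55,55,55,55,55])

```text
clock: 27.05
tool_pos: [0.5236, 0.0143, 0.181]
eef_rot: [0.159, 0.685, -0.158, 0.693]
contact_force: [-0.6, -0.2, -0.5]
opening: 0.55
```

Run:
```python
from loc import *
s,r=tool(); print(s["clock"],s["tool_pos"].round(4),tyaw(r),s["q"].round(2))
p=camera_params("wrist");im=snapshot("wrist"); cv2.imwrite("pics/w19.png",(np.sqrt(im[:,:,::-1]/255.)*255).astype(np.uint8))
im=snapshot("top"); cv2.imwrite("pics/t19.png",im[:,:,::-1])
im=snapshot("side"); print(spot_point("vial_yellow","side"))
goto([.4683,.371,.16],80)
```

```text
27.05 [0.5236 0.0143 0.181 ] 64.09547954377913 [ 0.08  0.62 -0.32  1.92  0.31  0.64  0.68]
[{'pixel': [265.7, 364.7], 'score': 0.87}, {'pixel': [345.1, 323.5], 'score': 0.69}, {'pixel': [287.2, 316.9], 'score': 0.64}]
yaw -0.278 or 2.864 q7 0.68
delta cm [  1.83  29.69 -20.53] dist 36.15 tool x [ 0.009 -0.003 -1.   ]
```

View pics/w19.png

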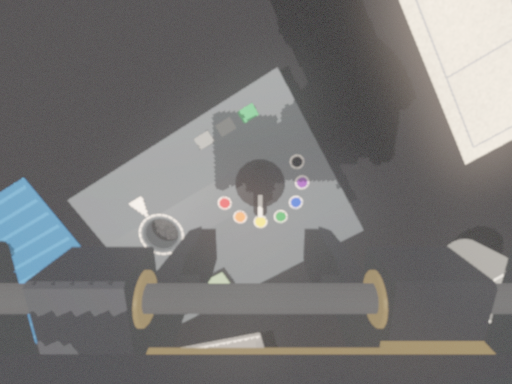

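Request:
apply_moves([
  [0,29.7,-20.5],
  [0,29.7,-20.5],
  [0,29.7,-20.5],
  [0,29.7,-20.5],
  [0,29.7,-20.5],
  [0,29.7,-20.5],
  [0,29.7,-20.5],
  [0,29.7,-20.5],
  [0,29.7,-20.5],
  [0,29.7,-20.5],
], yaw=[0,0,0,0,0,0,0,0,0,0], gripper=[55,55,55,55,55,55,55,55,55,55])

```text
clock: 28.08
tool_pos: [0.4644, 0.38, 0.1774]
eef_rot: [0.157, 0.688, -0.153, 0.692]
contact_force: [0.2, 0.6, 0.3]
opening: 0.553
```

Request:
apply_moves([
  [0,0,0],
  [0,0,0],
], yaw=[0,0], gripper=[55,55])

```text
clock: 28.25
tool_pos: [0.4632, 0.3804, 0.1763]
eef_rot: [0.156, 0.689, -0.153, 0.692]
contact_force: [-0.2, -0.5, -0.1]
opening: 0.549
```

Run:
```python
from loc import *
s,r=tool(); print(s["clock"],s["tool_pos"].round(4),tyaw(r),s["q"].round(2))
p=camera_params("wrist");im=snapshot("wrist"); cv2.imwrite("pics/w20.png",(np.sqrt(im[:,:,::-1]/255.)*255).astype(np.uint8))
print([(x["pixel"],x["score"]) for x in spot_point("vial_yellow","wrist")])
print(proj(p,[[.4683,.3713,.058]]))
goto([.4683,.371,.16],64)
```

```text
28.25 [0.4632 0.3804 0.1763] 64.78929473876686 [-0.62  0.71 -0.26  1.69  0.25  0.76  0.14]
[([207.2, 68.4], 0.89), ([257.5, 177.9], 0.64), ([355.0, 168.0], 0.57)]
[[253.01626442 188.6325292 ]]
yaw 0.011 or -3.131 q7 0.14
delta cm [ 1.68 -0.51  0.64] dist 1.87 tool x [ 0.006  0.002 -1.   ]
```

View pics/w20.png

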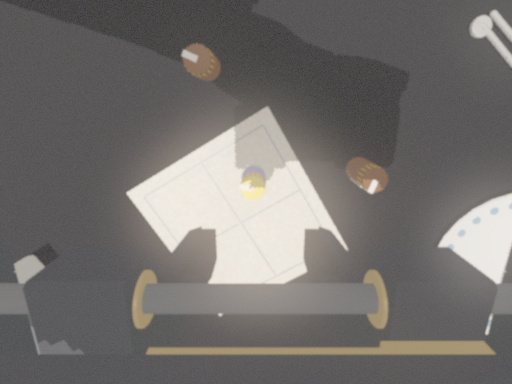

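Run:
```python
from loc import *
a=cv2.imread("pics/w20.png"); cv2.imwrite("pics/w20c.png",cv2.resize(a[155:215,215:295],None,fx=9,fy=9,interpolation=cv2.INTER_CUBIC))
```

```text
(no output)
```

View pics/w20c.png

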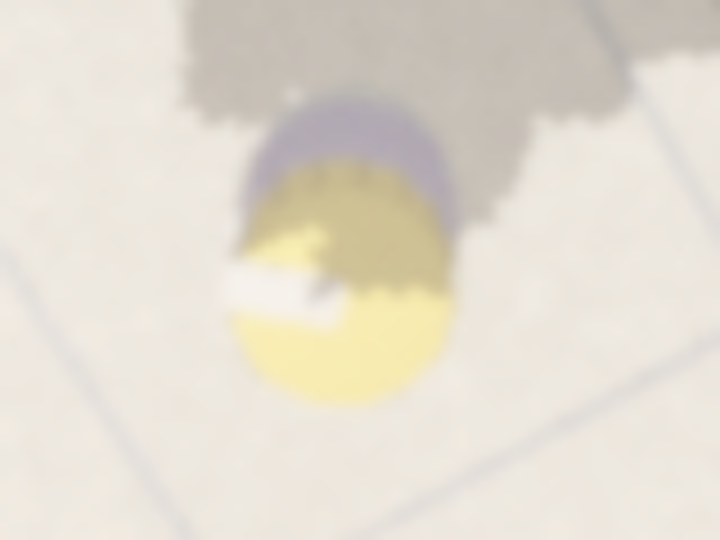

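Run:
```python
from loc import *
p=camera_params("wrist"); r=tool()[1]
f=lambda u,v:(215+(u+.5)/9-.5,155+(v+.5)/9-.5)
A=at_z(p,f(345,306),.058);B=at_z(p,f(230,286),.058);print(A.round(4),np.degrees(np.arctan2(*(B-A)[1::-1])),"rel",np.degrees(np.arctan2(*(B-A)[1::-1]))-tyaw(r),np.linalg.norm(B-A))
goto([.4678,.3708,.045],64.5)
```

```text
[0.4698 0.3689 0.058 ] -125.7762883473419 rel -190.38567097905218 0.0132256899088999
yaw 0.002 or -3.14 q7 0.14
delta cm [13.18 -0.6   0.54] dist 13.2 tool x [ 0.006  0.002 -1.   ]
```

Request:
apply_moves([
  [3,-0.6,0.6],
  [6,-0.6,0.6],
  [9,-0.6,0.6],
  [11.5,-0.6,0.6],
  [13,-0.6,0.6],
  [13,-0.6,0.6],
  [13,-0.6,0.6],
  [13,-0.6,0.6],
], yaw=[0,0,0,0,0,0,0,0], gripper=[55,55,55,55,55,55,55,55])

```text
clock: 29.02
tool_pos: [0.4693, 0.3702, 0.0478]
eef_rot: [0.157, 0.687, -0.154, 0.692]
contact_force: [0.1, 0.4, -0.5]
opening: 0.552
```

Run:
```python
from loc import *
s,r=tool(); print(s["clock"],s["tool_pos"].round(4),tyaw(r))
im=snapshot("wrist"); cv2.imwrite("pics/w21.png",cv2.resize((np.sqrt(im[130:330,160:380,::-1]/255.)*255).astype(np.uint8),None,fx=3,fy=3,interpolation=cv2.INTER_CUBIC))
goto([.4685,.3708,.009],64.5)
```

```text
29.0167 [0.4693 0.3702 0.0478] 64.52800413628438
yaw 0.001 or -3.141 q7 0.08
delta cm [ 3.92 -0.05 -0.11] dist 3.92 tool x [ 0.008  0.003 -1.   ]
```

View pics/w21.png

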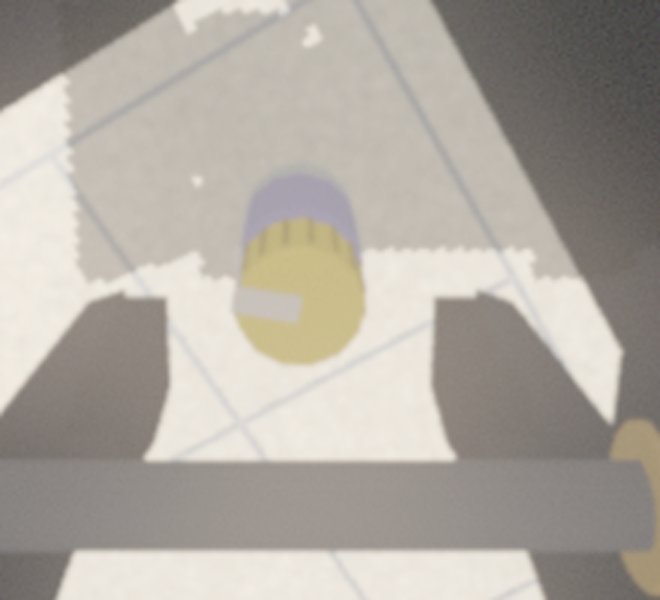

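Request:
apply_moves([
  [1.5,0,-0.1],
  [3,0,-0.1],
  [3.8,0,-0.1],
  [3.8,0,-0.1],
  [3.8,0,-0.1],
  [3.8,0,-0.1],
  [3.8,0,-0.1],
  [3.8,0,-0.1],
  [3.8,0,-0.1],
], yaw=[0,0,0,0,0,0,0,0,0], gripper=[55,55,55,55,10,10,10,10,10], force=20)

```text
clock: 29.82
tool_pos: [0.4693, 0.3714, 0.011]
eef_rot: [0.158, 0.687, -0.154, 0.693]
contact_force: [0.2, -0.4, 4.1]
opening: 0.308
```

Request:
apply_moves([
  [-2,0,0],
  [-5,0,0],
  [-9,0,0],
  [-12,0,0],
  [-14,0,0],
  [-14,0,0],
  [-14,0,0],
  [-14,0,0],
], yaw=[0,0,0,0,0,0,0,0], gripper=[10,10,10,10,10,10,10,10])

```text
clock: 30.48
tool_pos: [0.4674, 0.3702, 0.15]
eef_rot: [0.157, 0.687, -0.154, 0.692]
contact_force: [0.8, 0.3, -0.9]
opening: 0.307
```

Run:
```python
from loc import *
s,r=tool(); print(s["clock"],s["tool_pos"].round(4),tyaw(r),s["opening"],s["q"].round(2))
im=snapshot("wrist"); cv2.imwrite("pics/w22.png",cv2.resize((np.sqrt(im[130:330,160:380,::-1]/255.)*255).astype(np.uint8),None,fx=3,fy=3,interpolation=cv2.INTER_CUBIC))
goto([.5294,-.102,.15],15)
```

```text
30.4833 [0.4674 0.3702 0.15  ] 64.53789909337371 0.30656935594786827 [-0.61  0.74 -0.25  1.73  0.27  0.7   0.13]
yaw 0.865 or -2.277 q7 0.13
delta cm [ -0.08 -39.94  25.91] dist 47.61 tool x [ 0.007  0.002 -1.   ]
```

View pics/w22.png

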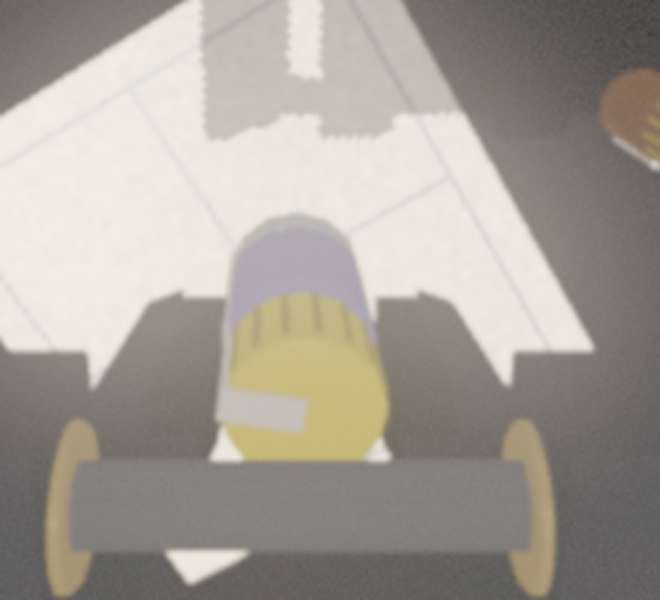

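Request:
apply_moves([
  [0,-39.9,25.9],
  [0,-39.9,25.9],
  [0,-39.9,25.9],
  [0,-39.9,25.9],
  [0,-39.9,25.9],
  [0,-39.9,25.9],
  [0,-39.9,25.9],
  [0,-39.9,25.9],
  [0,-39.9,25.9],
  [0,-39.9,25.9],
], yaw=[0.1,0.2,0.3,0.4,0.5,0.6,0.7,0.8,0.83,0.83], gripper=[10,10,10,10,10,10,10,10,10,10])

```text
clock: 31.37
tool_pos: [0.5207, -0.0441, 0.1479]
eef_rot: [0.422, 0.567, -0.42, 0.569]
contact_force: [1.1, 0.1, -1.0]
opening: 0.306
```

Run:
```python
from loc import *
s,r=tool(); print(s["clock"],s["tool_pos"].round(4),tyaw(r),s["opening"],s["q"].round(2))
goto([.5294,-.1029,.15],16.5)
```

```text
31.3667 [ 0.5207 -0.0441  0.1479] 16.928035842618645 0.3058430957904737 [ 0.06  0.66 -0.11  1.95  0.13  0.53  0.17]
yaw 0.007 or -3.134 q7 0.17
delta cm [-0.21 -0.88  5.87] dist 5.94 tool x [ 0.004  0.001 -1.   ]
```

Request:
apply_moves([
  [0,-0.5,3],
  [0,-0.9,5],
  [0,-0.9,5.9],
  [0,-0.9,5.9],
  [0,-0.9,5.9],
  [0,-0.9,5.9],
], yaw=[0,0,0,0,0,0], gripper=[10,10,10,10,10,10])

```text
clock: 31.87
tool_pos: [0.5291, -0.1004, 0.1474]
eef_rot: [0.421, 0.569, -0.419, 0.569]
contact_force: [0.7, 0.2, -0.4]
opening: 0.311
```

Run:
```python
from loc import *
s,r=tool(); print(s["clock"],s["tool_pos"].round(4),tyaw(r),s["opening"],s["q"].round(2))
p=camera_params("wrist");im=snapshot("wrist"); cv2.imwrite("pics/w23.png",(np.sqrt(im[:,:,::-1]/255.)*255).astype(np.uint8))
print(proj(p,[[.529,-.1016,.072]]))
goto([.5294,-.1029,.081],16.5)
```

```text
31.8667 [ 0.5291 -0.1004  0.1474] 17.124063935410476 0.3108905074245069 [ 0.18  0.68 -0.13  1.9   0.14  0.57  0.26]
[[258.55172527 194.90338377]]
yaw 0.011 or -3.13 q7 0.26
delta cm [ 6.66 -0.08  0.26] dist 6.67 tool x [ 0.003  0.003 -1.   ]
```

View pics/w23.png

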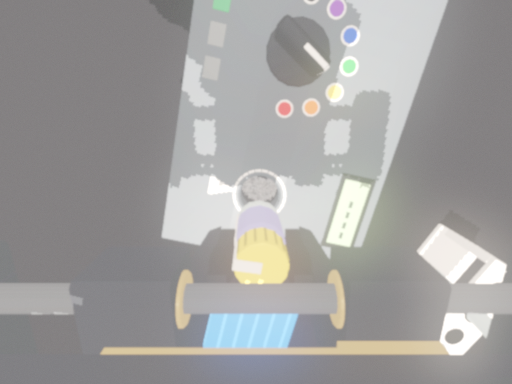

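Request:
apply_moves([
  [2,-0.1,0.25],
  [4,-0.1,0.25],
  [5.5,-0.1,0.25],
  [6.3,-0.1,0.25],
  [6.6,-0.1,0.25],
  [6.6,-0.1,0.25],
  [6.6,-0.1,0.25],
], yaw=[0,0,0,0,0,0,0], gripper=[10,10,10,10,10,10,10])

```text
clock: 32.5
tool_pos: [0.5296, -0.1024, 0.0821]
eef_rot: [0.421, 0.569, -0.418, 0.57]
contact_force: [-0.2, -0.3, 0.4]
opening: 0.312
```

Run:
```python
from loc import *
s,r=tool(); print(s["tool_pos"].round(4),tyaw(r),s["contact_force"].round(1),s["opening"])
p=camera_params("wrist");im=snapshot("wrist"); cv2.imwrite("pics/w24.png",cv2.resize((np.sqrt(im[130:330,160:380,::-1]/255.)*255).astype(np.uint8),None,fx=3,fy=3,interpolation=cv2.INTER_CUBIC))
goto([.5296,-.1031,.0635],16.5)
```

```text
[ 0.5296 -0.1024  0.0821] 17.1940409247561 [-0.2 -0.3  0.4] 0.311729059099885
yaw 0.012 or -3.13 q7 0.24
delta cm [ 1.89 -0.04  0.05] dist 1.89 tool x [ 0.005  0.003 -1.   ]
```

View pics/w24.png

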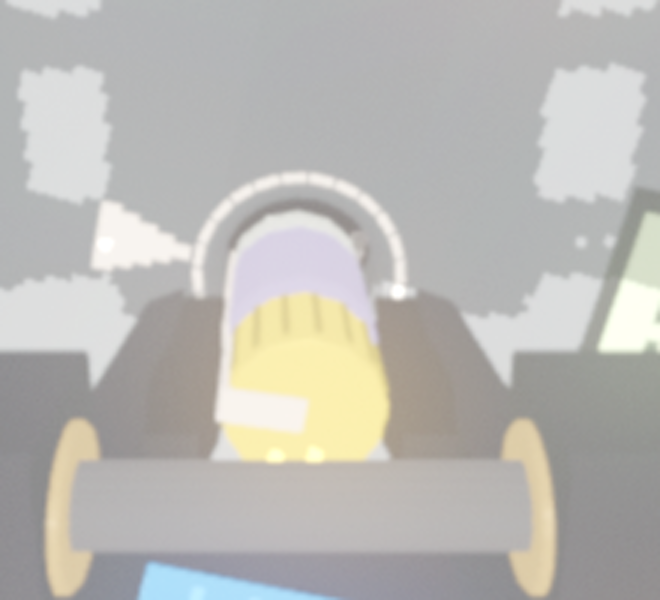

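Vial centred over the ring, with its line parallel to the wedge. Inserting it, letting go and rising clear.

Request:
apply_moves([
  [0.5,0,0.05],
  [1.0,0,0.05],
  [1.5,0,0.05],
  [1.9,0,0.05],
  [1.9,0,0.05],
  [1.9,0,0.05],
], yaw=[0,0,0,0,0,0], gripper=[10,10,10,10,10,10])

```text
clock: 33.05
tool_pos: [0.5298, -0.103, 0.063]
eef_rot: [0.421, 0.568, -0.418, 0.57]
contact_force: [-0.2, 0.1, -0.8]
opening: 0.312
```

Request:
apply_moves([
  [0.1,0,0],
  [0.1,0,0],
  [0.1,0,0],
  [0.1,0,0],
  [-3,0,0],
  [-7,0,0],
  [-11,0,0],
  [-15,0,0],
  [-17,0,0],
  [-17,0,0],
], yaw=[0,0,0,0,0,0,0,0,0,0], gripper=[10,45,55,55,55,55,55,55,55,55])

```text
clock: 33.88
tool_pos: [0.5323, -0.1039, 0.2378]
eef_rot: [0.423, 0.565, -0.416, 0.573]
contact_force: [0.9, -0.5, -0.4]
opening: 0.551
```

Request:
apply_moves([
  [0,0,0],
  [0,0,0],
  [0,0,0],
], yaw=[0,0,0], gripper=[55,55,55])

```text
clock: 34.13
tool_pos: [0.5314, -0.1039, 0.2365]
eef_rot: [0.423, 0.566, -0.417, 0.572]
contact_force: [0.1, -1.0, 0.6]
opening: 0.553
```

Run:
```python
from loc import *
s,r=tool(); print(s["clock"],s["tool_pos"].round(4),tyaw(r),s["contact_force"].round(1),s["opening"])
p=camera_params("wrist");im=snapshot("wrist")
cv2.imwrite("pics/w25.png",cv2.resize(((im[30:240,180:340,::-1]/255.)**.7*255).astype(np.uint8),None,fx=2.8,fy=2.8,interpolation=cv2.INTER_CUBIC))
cv2.imwrite("pics/w25c.png",cv2.resize(((im[130:240,180:340,::-1]/255.)**.7*255).astype(np.uint8),None,fx=5,fy=5,interpolation=cv2.INTER_CUBIC))
im=snapshot("side"); cv2.imwrite("pics/s25.png",cv2.resize((np.sqrt(im[110:240,180:340,::-1]/255.)*255).astype(np.uint8),None,fx=4,fy=4,interpolation=cv2.INTER_CUBIC))
```

```text
34.1333 [ 0.5314 -0.1039  0.2365] 17.15039124142347 [ 0.1 -1.   0.6] 0.5534061875606013
```

View pics/w25c.png

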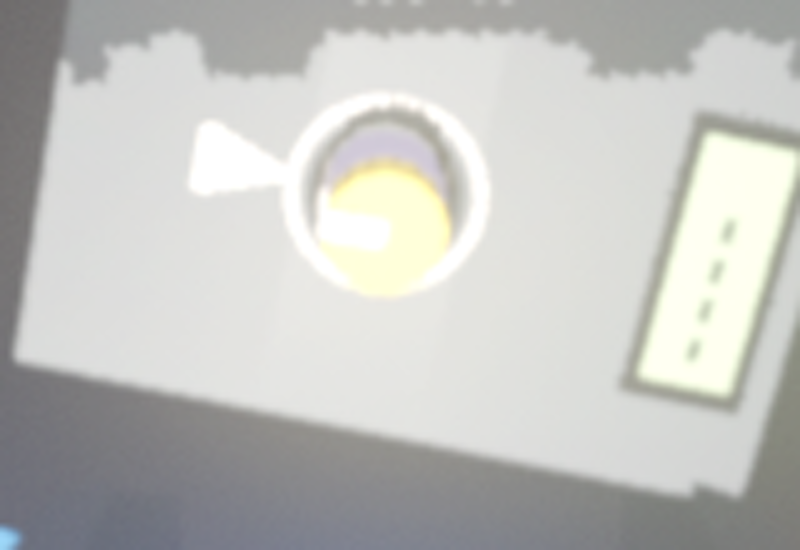

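View pics/s25.png

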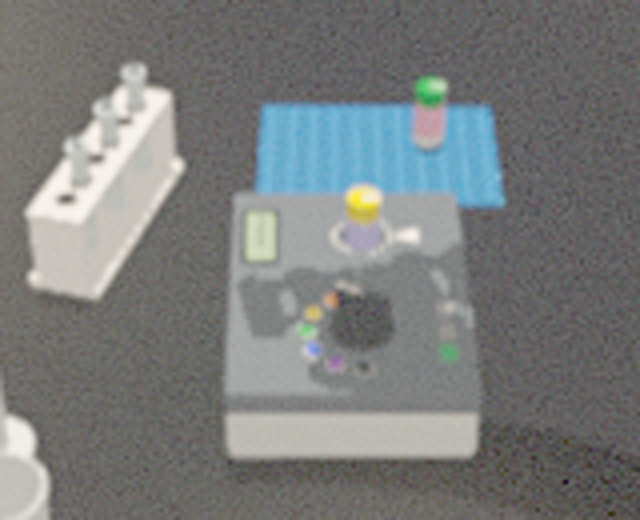

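View pics/w25.png

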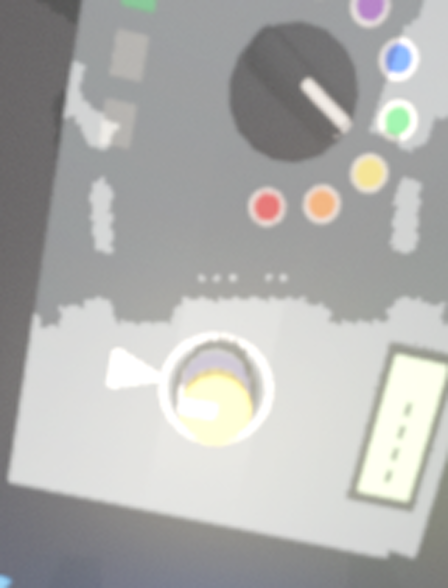

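Request:
apply_moves([
  [0,0,0],
  [0,0,0],
  [0,0,0],
  [0,0,0],
  [0,0,0],
  [0,0,0],
  [0,0,0],
  [0,0,0],
  [0,0,0],
  [0,0,0],
], yaw=[0,0,0,0,0,0,0,0,0,0], gripper=[55,55,55,55,55,55,55,55,55,55])

```text
clock: 35.07
tool_pos: [0.5314, -0.1038, 0.2364]
eef_rot: [0.423, 0.566, -0.417, 0.572]
contact_force: [0.2, -0.1, 0.2]
opening: 0.545
```

Request:
apply_moves([
  [0,0,0],
  [0,0,0],
  [0,0,0],
  [0,0,0],
  [0,0,0],
  [0,0,0],
  [0,0,0],
  [0,0,0],
  [0,0,0],
  [0,0,0],
], yaw=[0,0,0,0,0,0,0,0,0,0], gripper=[55,55,55,55,55,55,55,55,55,55])

```text
clock: 35.9
tool_pos: [0.5314, -0.1038, 0.2364]
eef_rot: [0.423, 0.566, -0.417, 0.572]
contact_force: [0.1, -1.0, -0.1]
opening: 0.548
```

Request:
apply_moves([
  [0,0,0],
  [0,0,0],
  [0,0,0],
  [0,0,0],
  [0,0,0],
  [0,0,0],
  [0,0,0],
  [0,0,0],
  [0,0,0],
  [0,0,0],
], yaw=[0,0,0,0,0,0,0,0,0,0], gripper=[55,55,55,55,55,55,55,55,55,55])

```text
clock: 36.73
tool_pos: [0.5314, -0.1038, 0.2364]
eef_rot: [0.423, 0.566, -0.417, 0.572]
contact_force: [0.2, 0.2, -1.0]
opening: 0.551
```

Request:
apply_moves([
  [0,0,0],
  [0,0,0],
  [0,0,0],
  [0,0,0],
  [0,0,0],
  [0,0,0],
  [0,0,0],
  [0,0,0],
  [0,0,0],
  [0,0,0],
], yaw=[0,0,0,0,0,0,0,0,0,0], gripper=[55,55,55,55,55,55,55,55,55,55])

```text
clock: 37.57
tool_pos: [0.5314, -0.1038, 0.2364]
eef_rot: [0.423, 0.566, -0.417, 0.572]
contact_force: [0.3, 0.3, -0.5]
opening: 0.55
```

Request:
apply_moves([
  [0,0,0],
  [0,0,0],
  [0,0,0],
  [0,0,0],
  [0,0,0],
  [0,0,0],
  [0,0,0],
  [0,0,0],
  [0,0,0],
  [0,0,0],
], yaw=[0,0,0,0,0,0,0,0,0,0], gripper=[55,55,55,55,55,55,55,55,55,55])

```text
clock: 38.4
tool_pos: [0.5314, -0.1038, 0.2364]
eef_rot: [0.423, 0.566, -0.417, 0.572]
contact_force: [0.3, 0.4, 0.1]
opening: 0.551
```

Run:
```python
from loc import *
s,r=tool(); print(s["clock"],s["tool_pos"].round(4),tyaw(r))
im=snapshot("top"); cv2.imwrite("pics/t26.png",im[:,:,::-1])
goto([.5298,-.103,.0635],17)
```

```text
38.4 [ 0.5314 -0.1038  0.2364] 17.156147738507155
yaw 0.003 or -3.139 q7 0.3
delta cm [17.28 -0.32 -0.15] dist 17.29 tool x [ 0.011  0.002 -1.   ]
```

View pics/t26.png

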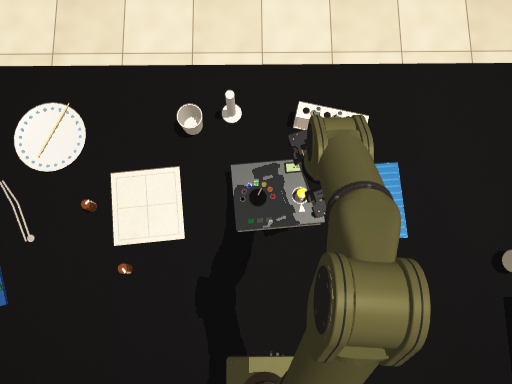

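Request:
apply_moves([
  [4,-0.1,0],
  [8,-0.2,0],
  [12,-0.2,-0.1],
  [15,-0.3,-0.1],
  [16.5,-0.3,-0.1],
  [17.2,-0.3,-0.1],
  [17.2,-0.3,-0.1],
  [17.2,-0.3,-0.1],
], yaw=[0,0,0,0,0,0,0,0], gripper=[55,55,55,55,55,55,55,55])

```text
clock: 39.12
tool_pos: [0.5307, -0.1034, 0.0649]
eef_rot: [0.423, 0.566, -0.417, 0.572]
contact_force: [0.0, -1.3, -0.7]
opening: 0.55
```

Request:
apply_moves([
  [0,0,0],
  [0,0,0],
  [0,0,0],
  [0,0,0],
  [0,0,0],
], yaw=[0,0,0,0,0], gripper=[10,10,10,10,10], force=20)

```text
clock: 39.53
tool_pos: [0.5312, -0.1037, 0.0658]
eef_rot: [0.423, 0.565, -0.417, 0.572]
contact_force: [-1.1, -0.2, 5.6]
opening: 0.31
```

Request:
apply_moves([
  [-1,0,0],
  [-3,0,0],
  [-6,0,0],
  [-9,0,0],
  [-10,0,0],
  [-10,0,0],
  [-10,0,0],
], yaw=[0,0,0,0,0,0,0], gripper=[10,10,10,10,10,10,10])

```text
clock: 40.12
tool_pos: [0.5298, -0.1039, 0.1659]
eef_rot: [0.423, 0.565, -0.417, 0.573]
contact_force: [-0.6, -0.2, -1.3]
opening: 0.306
```

Run:
```python
from loc import *
s,r=tool(); print(s["clock"],s["tool_pos"].round(4),tyaw(r),s["opening"],s["q"].round(2))
goto([.545,-.30,.15],17)
```

```text
40.1167 [ 0.5298 -0.1039  0.1659] 17.133423137383495 0.3059210780216286 [ 0.2   0.65 -0.14  1.89  0.14  0.6   0.27]
yaw 0.002 or -3.139 q7 0.27
delta cm [ 1.59 -4.34 19.18] dist 19.73 tool x [ 0.014  0.001 -1.   ]
```

Request:
apply_moves([
  [0,-4.3,19.2],
  [0,-4.3,19.2],
  [0,-4.3,19.2],
  [0,-4.3,19.2],
  [1,-4.3,19.2],
  [4,-4.3,19.2],
  [7,-4.3,19.2],
  [8,-4.3,19.2],
  [8,-4.3,19.2],
  [8,-4.3,19.2],
], yaw=[0,0,0,0,0,0,0,0,0,0], gripper=[10,10,10,10,10,10,10,10,10,10])

```text
clock: 40.95
tool_pos: [0.5459, -0.299, 0.085]
eef_rot: [0.423, 0.566, -0.416, 0.572]
contact_force: [-0.2, -0.7, 0.8]
opening: 0.305
```

Run:
```python
from loc import *
s,r=tool(); print(s["clock"],s["tool_pos"].round(4),tyaw(r),s["opening"],s["q"].round(2))
im=snapshot("wrist"); cv2.imwrite("pics/w27.png",(np.sqrt(im[:,:,::-1]/255.)*255).astype(np.uint8))
im=snapshot("side"); cv2.imwrite("pics/s27.png",cv2.resize((np.sqrt(im[60:240,180:340,::-1]/255.)*255).astype(np.uint8),None,fx=3,fy=3,interpolation=cv2.INTER_CUBIC))
goto([.545,-.30,.014],17)
```

```text
40.95 [ 0.5459 -0.299   0.085 ] 17.19944300663879 0.3045104273530486 [ 0.52  0.86 -0.16  1.69  0.2   0.6   0.55]
yaw 0.003 or -3.138 q7 0.55
delta cm [ 7.3  -0.35 -0.07] dist 7.31 tool x [ 0.016  0.001 -1.   ]
```

View pics/w27.png

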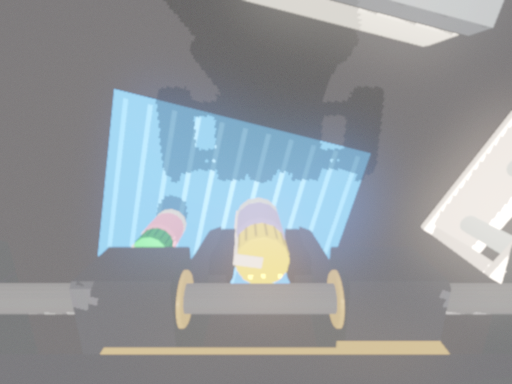

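View pics/s27.png

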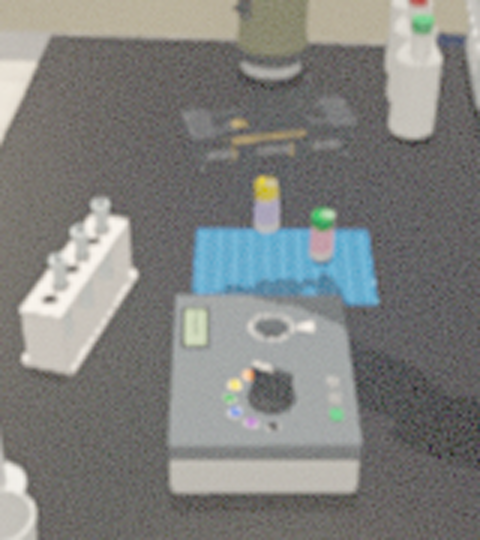

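Request:
apply_moves([
  [2,-0.2,0],
  [4,-0.3,0],
  [5.5,-0.3,0],
  [6.3,-0.3,0],
  [6.8,-0.3,0],
  [7.0,-0.3,0],
  [7.0,-0.3,0],
], yaw=[0,0,0,0,0,0,0], gripper=[10,10,10,10,10,10,10])

```text
clock: 41.63
tool_pos: [0.5463, -0.3007, 0.0177]
eef_rot: [0.423, 0.564, -0.416, 0.574]
contact_force: [-0.7, 0.3, -0.2]
opening: 0.306
```

Request:
apply_moves([
  [0.2,0,0],
  [0.4,0,0],
  [0.4,0,0],
  [0.4,0,0],
], yaw=[0,0,0,0], gripper=[10,10,10,10])

```text
clock: 41.97
tool_pos: [0.5467, -0.3008, 0.014]
eef_rot: [0.423, 0.564, -0.416, 0.574]
contact_force: [0.5, -0.5, 0.1]
opening: 0.307
```

Request:
apply_moves([
  [0,0,0],
  [0,0,0],
  [0,0,0],
  [0,0,0],
  [-3,0,0],
  [-7,0,0],
  [-11,0,0],
  [-15,0,0],
  [-17,0,0],
  [-17,0,0],
], yaw=[0,0,0,0,0,0,0,0,0,0], gripper=[35,45,45,45,45,45,45,45,45,45])

```text
clock: 42.8
tool_pos: [0.5468, -0.3023, 0.1897]
eef_rot: [0.424, 0.56, -0.415, 0.578]
contact_force: [0.5, -0.9, -0.2]
opening: 0.449
```

Run:
```python
from loc import *
s,r=tool(); print(s["clock"],s["tool_pos"].round(4),tyaw(r),s["opening"],s["q"].round(2))
im=snapshot("wrist"); cv2.imwrite("pics/w28.png",(np.sqrt(im[:,:,::-1]/255.)*255).astype(np.uint8))
goto([.5242,.0145,.17],64.8)
```

```text
42.8 [ 0.5468 -0.3023  0.1897] 17.177675506094705 0.44922882895677274 [ 0.54  0.71 -0.19  1.63  0.17  0.79  0.58]
yaw -0.831 or 2.311 q7 0.58
delta cm [  1.54   7.3  -30.84] dist 31.73 tool x [ 0.023 -0.003 -1.   ]
```

View pics/w28.png

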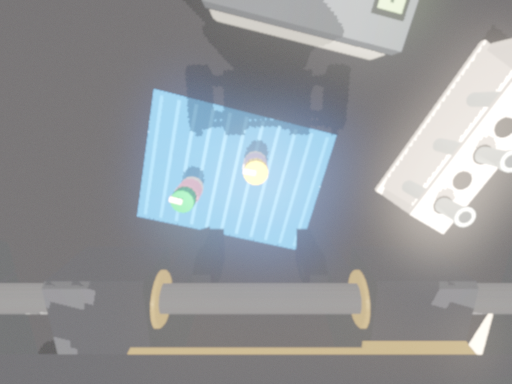

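Request:
apply_moves([
  [-0.5,7.3,-30.8],
  [-0.5,7.3,-30.8],
  [-0.5,7.3,-30.8],
  [-0.5,7.3,-30.8],
  [-0.5,7.3,-30.8],
  [-0.5,7.3,-30.8],
  [-0.5,7.3,-30.8],
  [-0.5,7.3,-30.8],
  [-0.5,7.3,-30.8],
  [-0.5,7.3,-30.8],
], yaw=[0.12,0.24,0.36,0.48,0.6,0.72,0.84,0.96,1.08,1.2], gripper=[40,40,40,40,40,40,40,40,40,40])

```text
clock: 43.68
tool_pos: [0.5224, 0.0169, 0.1887]
eef_rot: [0.674, 0.229, -0.662, 0.235]
contact_force: [0.7, -1.5, -0.1]
opening: 0.4
```

Run:
```python
from loc import *
s,r=tool(); print(s["clock"],s["tool_pos"].round(4),tyaw(r),s["opening"],s["q"].round(2))
goto([.5242,.0145,.15],64.8)
```

```text
43.6833 [0.5224 0.0169 0.1887] -51.63444126346846 0.40035667536804975 [-0.27  0.6   0.23  1.94 -0.22  0.6  -0.8 ]
yaw 1.109 or -2.032 q7 -0.8
delta cm [3.88 0.25 0.06] dist 3.89 tool x [ 0.019 -0.002 -1.   ]
```

Request:
apply_moves([
  [0,0.2,0.1],
  [0,0.2,0.1],
  [0,0.2,0.1],
  [0,0.2,0.1],
  [0,0.2,0.1],
  [0,0.2,0.1],
  [1,0.2,0.1],
  [2,0.2,0.1],
  [4,0.2,0.1],
  [4,0.2,0.1],
], yaw=[0.12,0.24,0.36,0.48,0.6,0.72,0.84,0.96,1.08,1.11], gripper=[40,40,40,40,40,40,40,40,40,40])

```text
clock: 44.52
tool_pos: [0.5205, 0.0148, 0.145]
eef_rot: [0.694, -0.156, -0.686, -0.155]
contact_force: [0.4, -0.2, 0.4]
opening: 0.403
```

Run:
```python
from loc import *
s,r=tool(); print(s["clock"],s["tool_pos"].round(4),tyaw(r),s["opening"],s["q"].round(2))
im=snapshot("wrist"); cv2.imwrite("pics/w29.png",(np.sqrt(im[:,:,::-1]/255.)*255).astype(np.uint8))
goto([.5242,.0145,.07],64.8)
```

```text
44.5167 [0.5205 0.0148 0.145 ] -115.43951280479183 0.40280488950547344 [-0.41  0.72  0.49  1.98 -0.61  0.57 -1.52]
yaw -0.002 or 3.14 q7 -1.52
delta cm [ 7.64 -0.1  -0.18] dist 7.64 tool x [ 0.013 -0.004 -1.   ]
```

View pics/w29.png

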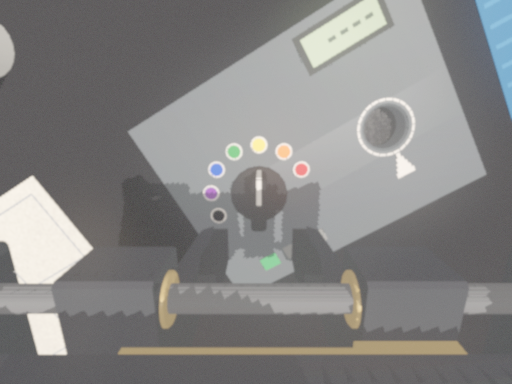

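Request:
apply_moves([
  [2.5,-0.1,-0.1],
  [5,-0.1,-0.1],
  [6.8,-0.1,-0.2],
  [7.5,-0.1,-0.2],
  [7.5,-0.1,-0.2],
  [7.5,-0.1,-0.2],
  [7.5,-0.1,-0.2],
  [7.5,-0.1,-0.2],
  [7.5,-0.1,-0.2],
  [7.5,-0.1,-0.2],
], yaw=[0,0,0,0,0,0,0,0,0,0], gripper=[40,40,40,40,40,0,0,0,0,0], force=30)

```text
clock: 45.4
tool_pos: [0.5249, 0.014, 0.0724]
eef_rot: [0.695, -0.155, -0.685, -0.155]
contact_force: [-1.5, -0.4, 7.3]
opening: 0.135
```

Request:
apply_moves([
  [0,0,0],
  [0,0,0],
  [0,0,0],
  [0,0,0],
  [0,0,0],
  [0,0,0],
  [0,0,0],
  [0,0,0],
  [0,0,0],
  [0,0,0],
], yaw=[0,-0.11,-0.22,-0.33,-0.44,-0.55,-0.66,-0.77,-0.88,-1.0], gripper=[0,0,0,0,0,0,0,0,0,0])

```text
clock: 46.23
tool_pos: [0.5257, 0.0148, 0.0725]
eef_rot: [0.685, 0.193, -0.675, 0.198]
contact_force: [4.5, 2.6, -3.7]
opening: 0.18
```

Run:
```python
from loc import *
s,r=tool(); print(s["clock"],s["tool_pos"].round(4),tyaw(r),s["opening"],s["q"].round(2),s["contact_force"].round(1))
goto([.5242,.0145,.07],5)
```

```text
46.2333 [0.5257 0.0148 0.0725] -57.941094335825376 0.1800793235595256 [-0.2   0.8   0.14  2.01 -0.29  0.34 -0.85] [ 4.5  2.6 -3.7]
yaw -1.099 or 2.043 q7 -0.85
delta cm [ 0.24 -0.05  0.15] dist 0.29 tool x [ 0.016 -0.003 -1.   ]
```

Request:
apply_moves([
  [0,0,0],
  [0,0,0],
  [0,0,0],
], yaw=[0,0,0], gripper=[0,0,0], force=55)

```text
clock: 46.48
tool_pos: [0.5252, 0.0153, 0.0725]
eef_rot: [0.685, 0.192, -0.675, 0.197]
contact_force: [-1.8, 1.2, 2.2]
opening: 0.129
```

Run:
```python
from loc import *
s,r=tool(); print(s["clock"],s["tool_pos"].round(4),tyaw(r),s["opening"],s["q"].round(2),s["contact_force"].round(1),s["moment"].round(2))
im=snapshot("wrist"); cv2.imwrite("pics/w30.png",(np.sqrt(im[:,:,::-1]/255.)*255).astype(np.uint8))
```

```text
46.4833 [0.5252 0.0153 0.0725] -58.04276690282487 0.1285670404923421 [-0.2   0.8   0.14  2.01 -0.29  0.34 -0.85] [-1.8  1.2  2.2] [0.3  0.46 0.06]
```

View pics/w30.png

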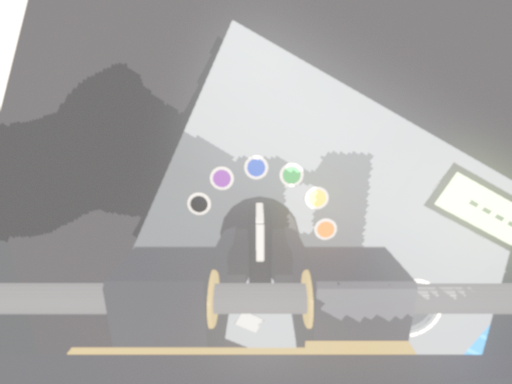

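Request:
apply_moves([
  [0,0,0],
  [0,0,0],
  [0,0,0],
  [0,0,0],
  [0,0,0],
  [0,0,0],
  [0,0,0],
  [0,0,0],
  [0,0,0],
  [0,0,0],
], yaw=[-0.12,-0.24,-0.36,-0.48,-0.6,-0.72,-0.84,-0.96,-1.08,-1.1], gripper=[0,0,0,0,0,0,0,0,0,0])

```text
clock: 47.37
tool_pos: [0.5237, 0.0162, 0.0724]
eef_rot: [0.479, 0.519, -0.474, 0.526]
contact_force: [-3.7, 2.6, 3.6]
opening: 0.133
```

Request:
apply_moves([
  [0,0,0],
  [0,0,0],
  [0,0,0],
], yaw=[0,0,0], gripper=[0,0,0])

```text
clock: 47.62
tool_pos: [0.5237, 0.0162, 0.0724]
eef_rot: [0.48, 0.518, -0.475, 0.525]
contact_force: [-1.5, 2.2, 2.7]
opening: 0.128
```

Run:
```python
from loc import *
s,r=tool(); print(s["clock"],s["tool_pos"].round(4),tyaw(r),s["opening"],s["q"].round(2),s["contact_force"].round(1),s["moment"].round(2))
```

```text
47.6167 [0.5237 0.0162 0.0724] 5.048637349422425 0.12808822974656595 [-0.07  0.79 -0.08  2.    0.19  0.34 -0.22] [-1.5  2.2  2.7] [ 0.61  0.72 -0.01]
```

Jaws at 5°, which is the black-dot angle. Opening and rising clear.

Request:
apply_moves([
  [0,0,0],
  [0,0,0],
  [0,0,0],
  [-3,0,0],
  [-7,0,0],
  [-11,0,0],
  [-15,0,0],
  [-15,0,0],
  [-15,0,0],
  [-15,0,0],
], yaw=[0,0,0,0,0,0,0,0,0,0], gripper=[25,40,40,40,40,40,40,40,40,40])

```text
clock: 48.45
tool_pos: [0.5217, 0.016, 0.2221]
eef_rot: [0.48, 0.518, -0.475, 0.525]
contact_force: [-0.4, -0.1, -1.0]
opening: 0.405
```

Run:
```python
from loc import *
s,r=tool(); print(s["clock"],s["tool_pos"].round(4),s["contact_force"].round(1))
p=camera_params("wrist");im=snapshot("wrist"); cv2.imwrite("pics/w31.png",(np.sqrt(im[:,:,::-1]/255.)*255).astype(np.uint8))
for c in("top","side"):
    im=snapshot(c); cv2.imwrite(f"pics/{c}31.png",(np.sqrt(im[:,:,::-1]/255.)*255).astype(np.uint8))
```

```text
48.45 [0.5217 0.016  0.2221] [-0.4 -0.1 -1. ]
```

View pics/w31.png

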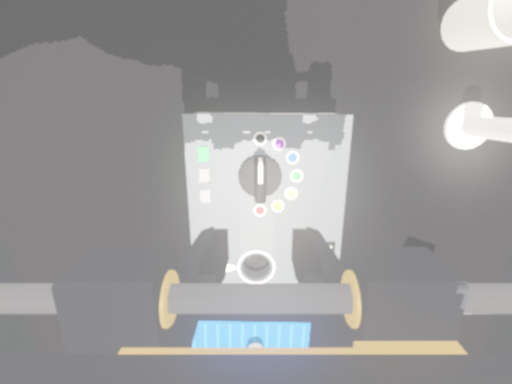

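View pics/top31.png

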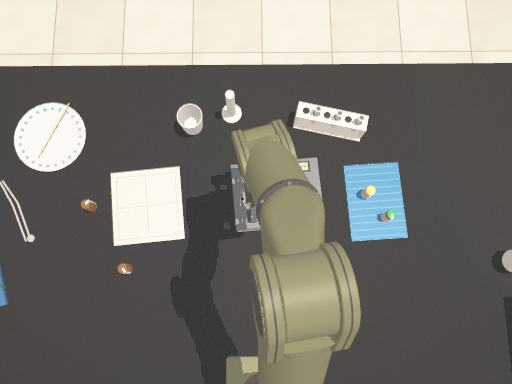

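View pics/side31.png

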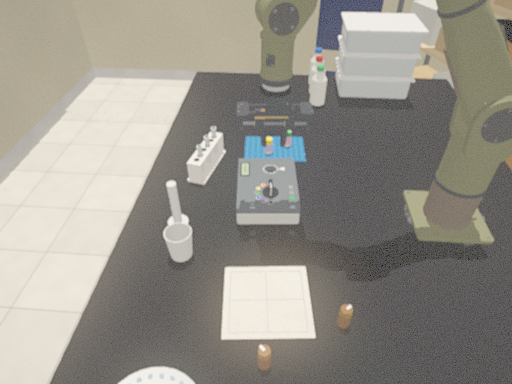

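Run:
```python
from plant import *
print(finish_job())
```

```text
the job is handed in; nothing more can be done
None
```

I handed the job in at about 48 s of the 210 s allowed. Only the green and yellow vials were on the worksheet, and both were read in that order, stood on the mat, and the dial parked on black. The two brown look-alikes were not touched, and no verdict was given.

**Green reading:** I clicked the dial from yellow, where it started, to green. The vial then stood in the well about 4.3 s with the hand clear. Its white line was about 4° off the wedge by eye.

**Yellow reading:** I clicked the dial back to yellow. The vial then stood in the well about 4.5 s with the hand clear, and its line was parallel to the wedge within a degree or two.

**Last checks:** The final pictures show both vials upright on the blue mat, the worksheet empty and the pointer on the black dot. The hand was clear of everything, and the cup, cylinder and rack had not visibly moved.

**What failed or disagreed on the way:**
- **Fingertip height:** the tips sat about 20 mm behind the reported tool point instead of 14 mm ahead of it. The first dial grasp closed on nothing above the bar. I corrected for this by force and pictures and worked with the measured height from then on.
- **Parking turn:** the bar twisted in the jaws part way through at 30 N. Gripping harder (55 N) squared it up and the turn finished.
- **Cameras:** the top and wrist cameras differed by 2–4 mm. I placed by the wrist camera.

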